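Load the laser marker's tray and start the cycle

ROBOT

A 6-joint arm with a two-finger parallel gripper is mounted at the origin on the work surface. World frame = base frame: x ahead of the robot, y to its left, z up, the work surface at z = 0. Lengths are in m, angles in degrees, forces in N, time in s.
With the tool pointing down it reaches from about 0.3 to 0.875 m from the base axis. Payload 4.2 kg.
Tool frame: the origin (TCP) lies at the very end of the fingers, on their centre line; the grasp point (between the pads) lies 19 mm behind it; z points along the fingers, y is the direction in which the jaws open and shut (so a half turn about z gives the same grasp; the last joint's range is limited). The gripper opens to 85 mm and grips with 20 to 120 N. Pads are 22 mm wide; open, the fingers measure 114 mm over their backs; the gripper's body (76 mm by 85 mm) begins 54 mm behind the grasp point. The pads swing forward as they close: fully open they stand 13 mm farther back than shut.
Start: joints at [-69.729, 18.312, 89.639, -0, 72.044, -1.146], TCP at [0.21, -0.535, 0.231] pointing down, gripper open.
Joint ranges: [-177.97, 177.97], [-48.28, 115.42], [12.27, 149.76], [-77.06, 257.06], [2.81, 150.46], [-146.56, 146.56]. Speed limits (degrees/s): [147.25, 147.25, 180, 180, 180, 180].

INTERFACE

Orientations are given as [roll, pitch, yaw] about the fixed x, y, z axes, in that order (R = Rz(yaw) Ry(pitch) Rx(roll)).
In Python, from cell import arm, eyes, workorder gives the robot as it stands.
- The arm moves only by the tool play_rows, never from a script. Its argument "deltas" is a list of rows, each a list of 7 numbers: the shift along the tool's x, y, z in mm, then the turn, a rotation vector about the tool's x, y, z in degrees, then the opening, from 0 (shut) to 1 (fully open). In form: [[x, y, z, wx, wy, wz, jaw], ...]. A call has 1 to 20 rows; each row is the pose to reach, as a shift and turn from the pose commanded when the call began, along the tool's axes at that moment; what a row does not reach only later rows make up. A row lasts 1/10 s, in which the tool goes at most 50 mm and 8.59 degrees, less where a joint would pass 70% of its speed; a pose out of reach is approached as far as the arm can. A call with a gripper value outside its range is refused whole. The fingers move at their own pace and stop on an object; "newtons" is the grip in N (left out, the last holds). Time passes only in rows, so rows that repeat a pose let the fingers close. It gives the time, the measured TCP pose, the force and the opening at its end, in the units of the state.
- arm.observe(): the state, without advancing time (a new reading comes with each control period).
- eyes.capture(name): name is "side" or "top" or "wrist"; returns the picture (420x560x3 uint8, red, green, blue); there is no depth.
- eyes.camera_info(name): a dict with "K" (3x3 intrinsics, pixels), "rvec" (rotation vector, rad) and "tvec" (3), from world to camera coordinates, as OpenCV has them; the wrist camera has in their place "hand_eye" (4x4, takes a point from camera to tool coordinates, whose origin is the TCP and whose axes are the flange's). Camera axes: x right, y down, z forward; pixel columns grow to the right and rows downward; lengths in m; the calibration is good to about 2 mm. A picture is of the moment at which its call begins: read the wrist's pose just before it. camera_info takes no time and is no camera call.
- workorder.sign_off(): hands the job in, once; it reports no verdict.
The state is a dict: "time": time; "joint_positions": joint angles; "qd": joint speeds; "joint_efforts": joint torques, N m; "tool_pos": TCP position; "eef_rot": TCP orientation; "ft_force": force on the tool from outside, world axes, zero at the start; "torque": the same for the moment, N m; "opening": finger opening in m.
Only numpy, scipy, OpenCV 4.12 (cv2) and the standard library are available. Lean on these libraries where they do the work, as an engineer would, in place of code of your own. Each camera call takes 0.05 s, during which the arm holds its last target. There are 200 camera calls.

TASK

Get the next batch ready for laser marking: first take the tall focus gauge out of the loading tray and stand it on the cork pad, then put every machined part from the bench into the tray, each lying flat on the tray floor the way up it lies now, none on top of another or on the tray's edge. Only once all of them are in, press the start station's sprung plunger fully home and let it come back up. Leave the mug, the tin and the screwdriver where they are.

Things in the scene. Friction and masses are not known exactly. Their poses are not given: they have to be found in the camera images.
- tray: open loading tray fixed to the bench, grey with a dark mat floor, 220 x 300 mm outside (x, y), inside 210 x 290 mm, floor top 6 mm and wall top 22 mm above the bench, walls 5 mm. Origin: centre of its underside, at bench level; z up.
- pad: square cork pad fixed on the bench, 120 x 120 mm, 4 mm thick; origin: centre of its underside, z up
- gauge: focus gauge: upright aluminium block, 60 mm (x) by 36 mm (y), 75 mm tall, 0.4 kg, with a dark scale on its two wide faces; it starts standing in the tray. Origin: centre of its underside, z up
- plate: part: flat rectangular aluminium plate 90 (x) by 46 (y) by 24 mm high, dark holes on top, up to 0.4 kg. Origin: centre of its underside, z up. Of the six kinds of part, 4 to 6 are present, each starting on the bench this way up
- flange: part: steel round flange, disc of 76 mm diameter and 14 mm thick with a central round boss of 36 mm diameter up to 44 mm high, up to 0.65 kg. Origin: centre of its underside, z (boss) up
- bracket: part: steel bracket, foot 80 (x) by 50 (y) by 10 mm, with an upright wall across it, 12 mm thick in x, full 50 mm in y, centred at x = -18 mm and reaching 52 mm high; 0.4 kg. Origin: centre of the foot's underside, z up
- slide_block: part: aluminium T-shaped slide block, base 90 (x) by 50 (y) by 14 mm with a rib 22 mm wide (y) along its whole length, up to 38 mm high; 0.29 kg. Origin: centre of its underside, z up
- hex: part: steel hexagonal block, 54 mm across flats, 34 mm high, up to 0.8 kg; one pair of flats faces along its x axis (the others at 60 degree steps). Origin: centre of its underside, z up
- channel: part: aluminium U channel, 80 (x) by 48 (y) mm, 34 mm high, floor 12 mm thick and two side walls 10 mm thick along x, open upward; 0.22 kg. Origin: centre of its underside, z up
- start_plunger (a joint): travel of the start plunger: 0 up at rest, grows as it is pressed straight down, 0.025 m at the stop. Spring: about 4 N at the start, 12 N at the stop; it returns by itself
- plunger_top (a point): centre of the top of the plunger's black head (56 mm diameter), 110 mm above the bench at rest; it moves with the plunger. It stands on a fixed grey box, 80 x 80 x 60 mm
- mug: bystander: white mug, 80 mm diameter, 90 mm high; origin: centre of its underside
- tin: bystander: low tin, 70 mm diameter, 60 mm high; origin: centre of its underside
- screwdriver: bystander: red-handled screwdriver lying on the bench between robot and tray
Mind the look-alikes: they are no part of the job. Leave any turquoise look-alike of the gauge alone. Leave any turquoise look-alike of the slide_block alone.

How it is judged:
By the outcome, as a careful person would: the job done as asked, in the order asked, and still so for the second after the job is handed in, with the robot touching nothing.
Of plate, flange, bracket, slide_block, hex, channel only 4 to 6 are there at a start; the rules pass over those that are not, and their reading is None.
At some moment in a run one of plate, flange, bracket, slide_block, hex, channel may be knocked a few centimetres aside while the robot is not near it.
It also fails if it takes over 210 s, if anything falls off the work surface, if the arm or the gripper's body presses on something with over 40 N, if the wrist force passes 120 N, or if a joint passes its speed limit or range.

## Working session

There is one attempt and no reset: what is moved stays moved. The work goes in short steps, Python scripts to look and compute and a tool call to move; the robot and the scene stay as the last step left them, time stands still between calls to the robot, and variables do not carry over. Pictures are saved under pics/ and viewed, about 12 in all and at most 16, crops included, and the job is handed in when it is done.

Besides the shell and the picture viewer there is one more tool, called after "Emit:" by a JSON object that holds its "api" and its "payload", one argument or row to a line. play_rows: Moves the arm, as the interface text tells. Its arguments: {"type":"object","properties":{"deltas":{"type":"array"},"newtons":{"type":"number"}},"required":["deltas"]}

```bash
ls; mkdir -p pics
cat > h.py <<'E'
import numpy as np,cv2
from cell import arm,eyes,workorder
from scipy.spatial.transform import Rotation as Ro
def cam(n):
    i=eyes.camera_info(n);K=np.array(i["K"])
    if n=="wrist":
        s=arm.observe();T=np.eye(4);T[:3,:3]=Ro.from_euler('xyz',s["eef_rot"],degrees=True).as_matrix();T[:3,3]=s["tool_pos"]
        M=T@np.array(i["hand_eye"]);return K,M[:3,:3].T,-M[:3,:3].T@M[:3,3]
    return K,cv2.Rodrigues(np.array(i["rvec"],float))[0],np.array(i["tvec"],float).ravel()
def shot(n,f=None):
    c=cam(n);im=np.array(eyes.capture(n))
    if f: cv2.imwrite("pics/"+f,im[:,:,::-1])
    return im,c
def ray(c,uv,z):
    K,R,t=c;uv=np.atleast_2d(np.array(uv,float))
    d=(R.T@np.linalg.inv(K)@np.c_[uv,np.ones(len(uv))].T).T;o=-R.T@t
    return o+d*((z-o[2])/d[:,2])[:,None]
def proj(c,P):
    K,R,t=c;p=(K@(R@np.atleast_2d(P).T+t.reshape(3,1))).T;return p[:,:2]/p[:,2:]
E
python3 - <<'E'
from h import *
print(arm.observe())
for n in("top","side"):
    im,c=shot(n,n+"0.png");print(n,c[0].tolist(),-c[1].T@c[2])
print(eyes.camera_info("wrist"))
E
```

```text
pics
{'time': 0.0, 'joint_positions': array([-6.97282679e+01,  1.83504935e+01,  8.97077753e+01, -4.99570860e-04,
        7.20428539e+01, -1.14588000e+00]), 'qd': array([-0.10525747, -0.06126008,  0.07437674, -0.09832204, -0.05669308,
       -0.07116145]), 'joint_efforts': array([ 6.08076571e-04, -4.15519989e+01, -2.34161299e+01, -1.76133212e-04,
        8.11354344e-03,  1.33005338e-05]), 'tool_pos': array([ 0.20979985, -0.53483979,  0.23048448]), 'eef_rot': array([-1.79898888e+02, -1.54738855e-03,  2.14177651e+01]), 'ft_force': array([-0.26996623, -0.40879557, -0.26456739]), 'torque': array([-0.00241761,  0.00388623, -0.01082963]), 'opening': 0.08557864515962721}
top [[488.2502412316434, 0.0, 271.379706175208], [0.0, 488.2502412316434, 211.59641446344173], [0.0, 0.0, 1.0]] [ 0.47609756 -0.01021792  1.32932492]
side [[453.09739138204935, 0.0, 281.55689634923783], [0.0, 453.09739138204935, 210.56146693669538], [0.0, 0.0, 1.0]] [ 0.48078078 -0.7845088   0.88891256]
{'K': array([[376.25909307,   0.        , 281.5713783 ],
       [  0.        , 376.25909307, 210.52296342],
       [  0.        ,   0.        ,   1.        ]]), 'hand_eye': array([[ 5.99671239e-04, -9.58460493e-01, -2.85224691e-01,
         7.29087504e-02],
       [ 9.99999774e-01,  4.88208519e-04,  4.61890326e-04,
        -2.58383006e-04],
       [-3.03454505e-04, -2.85224904e-01,  9.58460569e-01,
        -1.43132173e-01],
       [ 0.00000000e+00,  0.00000000e+00,  0.00000000e+00,
         1.00000000e+00]])}
```

```bash
python3 -c "
import cv2
for n in('top','side'):
    a=cv2.imread('pics/%s0.png'%n);cv2.imwrite('pics/%s0b.png'%n,cv2.resize(a,(800,600)))"
```

```text
(no output)
```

View pics/top0b.png

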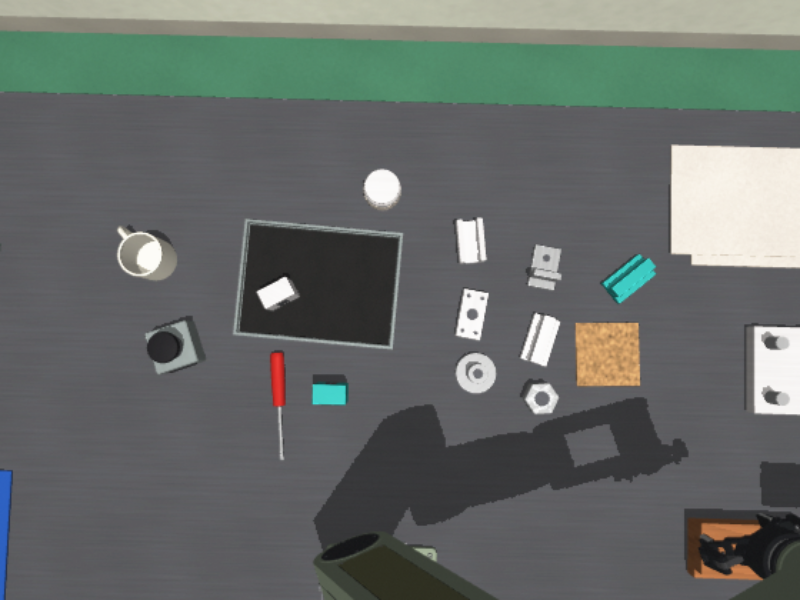

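View pics/side0b.png

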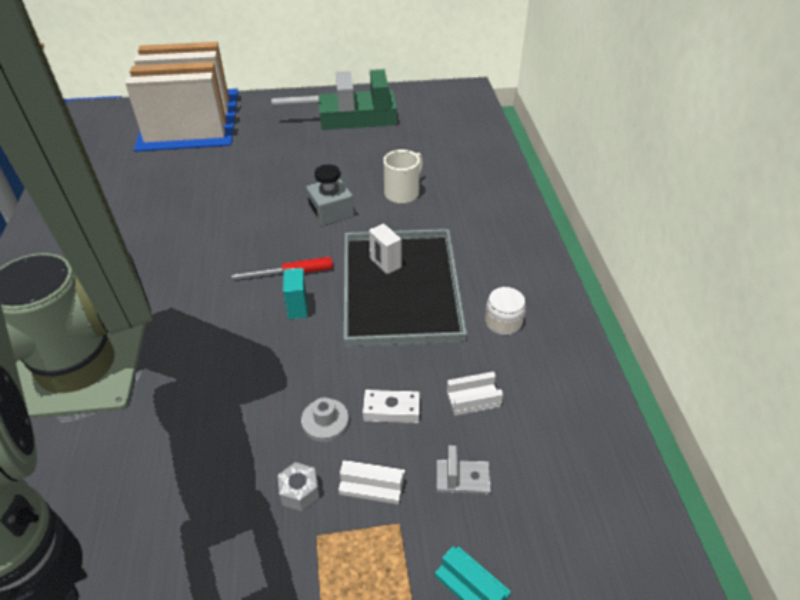

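Everything is in view. Six parts lie in the middle of the top picture (800 px coordinates):

| Item | Pixel |
|---|---|
| channel | (471,240) |
| bracket | (545,267) |
| plate | (473,314) |
| slide block | (540,338) |
| flange | (476,373) |
| hex | (541,398) |
| white gauge, in the tray | (278,292) |
| plunger | (165,347) |
| cork pad | (608,354) |

The turquoise look-alikes at (330,392) and (629,278) are not part of the job: the real gauge is the white block standing in the tray, and the real slide block is the bare aluminium one.

```bash
cat > loc.py <<'E'
from h import *
def blobs(im,lo=105,box=(300,130,460,300)):
    g=im.max(2).astype(int);s=im.max(2).astype(int)-im.min(2)
    m=((g>lo)&(s<40)).astype(np.uint8);x0,y0,x1,y1=box
    k=np.zeros_like(m);k[y0:y1,x0:x1]=m[y0:y1,x0:x1]
    cs,_=cv2.findContours(k,cv2.RETR_EXTERNAL,cv2.CHAIN_APPROX_NONE)
    return [c[:,0,:] for c in cs if cv2.contourArea(c)>120]
def rect(c,px,z):
    P=ray(c,px,z)[:,:2]*1000
    (cx,cy),(w,h),a=cv2.minAreaRect(P.astype(np.float32))
    if w<h: a+=90;w,h=h,w
    return np.round([cx,cy,w,h,((a+90)%180)-90],1)
E
python3 - <<'E'
from loc import *
im,c=shot("top")
for b in blobs(im):
    print(b.mean(0).round(),*[rect(c,b,z) for z in(.01,.03)])
print("gauge");
for b in blobs(im,150,(170,160,275,240)): print(b.mean(0).round(),rect(c,b,.081))
h=im.astype(int);m=((h[:,:,0]-h[:,:,2]>40)&(h[:,:,0]>100)).astype(np.uint8);m[:,:380]=0;m[350:]=0
cs,_=cv2.findContours(m,0,1);b=max(cs,key=cv2.contourArea)[:,0];print("pad",rect(c,b,.004))
# tray outer corners, px in 560 image
t=np.array([[246,220],[402,234],[392,348],[234,334]])*.7
print("tray",ray(c,t,.022)[:,:2].round(4).tolist(),rect(c,t,.022))
print("plunger",ray(c,np.array([[164,347]])*.7,.110)) 
v=cv2.resize(im[130:300,300:460],None,fx=3.5,fy=3.5,interpolation=cv2.INTER_CUBIC)[:,:,::-1]
w=cv2.resize(im[145:265,90:290],None,fx=4,fy=4,interpolation=cv2.INTER_CUBIC)[:,:,::-1]
cv2.imwrite("pics/parts.png",v);cv2.imwrite("pics/tray.png",w)
E
```

```text
[379. 279.] [ 381.9 -292.8   63.6   57.1  -25. ] [ 383.4 -288.5   62.6   56.2  -25. ]
[333. 261.] [ 425.9 -168.6   76.2   75.6  -43.7] [ 426.7 -166.2   75.    74.4  -43.7]
[378. 237.] [ 493.  -288.2   95.7   52.6  -17.5] [ 492.7 -284.    94.3   51.8  -17.5]
[330. 220.] [ 536.  -158.1   93.4   49.1   -9.5] [ 535.1 -155.9   92.    48.4   -9.5]
[381. 188.] [ 628.4 -298.4   81.9   59.5   -9.8] [ 626.1 -294.1   80.7   58.6   -9.8]
[329. 168.] [ 676.8 -153.7   87.5   52.7    6.3] [ 673.7 -151.5   86.2   51.9    6.3]
gauge
[193. 205.] [562.4 202.6  59.   36.2 -60.2]
pad [ 467.7 -416.8  119.7  118.6  -88.4]
tray [[0.7024, 0.2731], [0.6835, -0.0229], [0.4683, -0.0098], [0.4863, 0.2871]] [585.4 132.  297.4 216.6  86.5]
plunger [[0.45956718 0.38863827 0.11      ]]
```

View pics/parts.png

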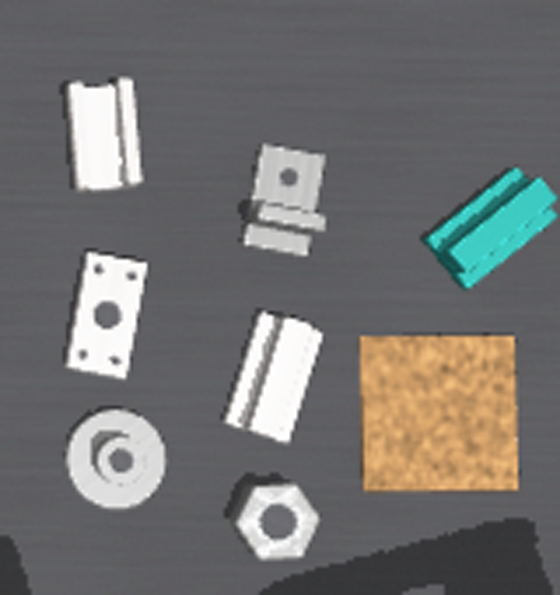

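View pics/tray.png

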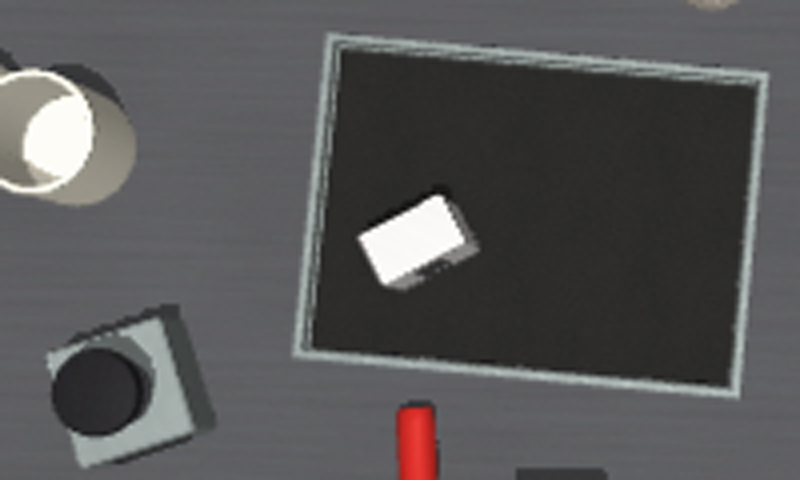

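```bash
cat > go.py <<'E'
import sys
from h import *
# args: x,y,z(mm),yaw per waypoint -> tool-frame deltas from the current pose
def go(*ws):
    s=arm.observe();R=Ro.from_euler('xyz',s["eef_rot"],degrees=True);p=s["tool_pos"]*1000
    print("t",round(s["time"],1),"pos",p.round(1),"rpy",s["eef_rot"].round(1),"F",s["ft_force"].round(1),"op",round(s["opening"]*1000,1),"q6",s["joint_positions"][5].round())
    for x,y,z,w in ws:
        w0=s["eef_rot"][2];w=w0+((w-w0+90)%180-90)
        j6=np.degrees(np.arctan2(y,x))+90-w
        if j6>140:w+=180
        if j6<-140:w-=180
        d=R.inv().apply(np.array([x,y,z])-p);r=(R.inv()*Ro.from_euler('xyz',[180,0,w],degrees=True)).as_rotvec(degrees=True)
        print((x,y,z,round(w,1)),"->",d.round(1).tolist(),r.round(1).tolist(),"j6",round(np.degrees(np.arctan2(y,x))+90-w))
if __name__=="__main__": go(*[tuple(map(float,a.split(","))) for a in sys.argv[1:]])
E
python3 go.py 562,203,200,119.8
```

```text
t 0.1 pos [ 209.8 -535.   230.7] rpy [-179.9   -0.    21.4] F [ 0.6 -0.2  0.3] op 85.5 q6 -1.0
(562.0, 203.0, 200.0, np.float64(119.8)) -> [597.3, -558.4, 31.5] [-0.1, -0.1, -98.4] j6 -10
```

Emit:
{"api": "play_rows", "payload": {
  "deltas": [
    [597, -558, 31, 0, 0, -98.4, 1],
    [597, -558, 31, 0, 0, -98.4, 1],
    [597, -558, 31, 0, 0, -98.4, 1],
    [597, -558, 31, 0, 0, -98.4, 1],
    [597, -558, 31, 0, 0, -98.4, 1],
    [597, -558, 31, 0, 0, -98.4, 1],
    [597, -558, 31, 0, 0, -98.4, 1],
    [597, -558, 31, 0, 0, -98.4, 1],
    [597, -558, 31, 0, 0, -98.4, 1],
    [597, -558, 31, 0, 0, -98.4, 1],
    [597, -558, 31, 0, 0, -98.4, 1],
    [597, -558, 31, 0, 0, -98.4, 1],
    [597, -558, 31, 0, 0, -98.4, 1],
    [597, -558, 31, 0, 0, -98.4, 1],
    [597, -558, 31, 0, 0, -98.4, 1],
    [597, -558, 31, 0, 0, -98.4, 1],
    [597, -558, 31, 0, 0, -98.4, 1],
    [597, -558, 31, 0, 0, -98.4, 1],
    [597, -558, 31, 0, 0, -98.4, 1],
    [597, -558, 31, 0, 0, -98.4, 1]
  ]
}}

```text
time: 2.15
tool_pos: [0.5613, 0.2007, 0.2004]
eef_rot: [-179.9, 0.0, 119.7]
ft_force: [-0.2, -0.4, -0.2]
opening: 0.0853
```

```bash
python3 - <<'E'
from loc import *
im,c=shot("wrist","w1.png")
for b in blobs(im,150,(0,0,560,420)): print(b.mean(0).round(),rect(c,b,.081))
print(proj(c,[.5624,.2026,.081]))
E
python3 go.py 562,203,42,119.8
```

```text
[368. 395.] [709.8  90.8  37.4  18.3   5.9]
[190. 371.] [568.   36.4  64.    4.7  -3.3]
[360. 320.] [664.3 142.6 154.9   5.1  86.3]
[348. 318.] [654.2 139.  165.8   1.9  86.4]
[134. 257.] [485.3 104.9 130.1   4.4  86.4]
[287. 196.] [562.5 207.5  67.7  35.5 -60.6]
[366. 130.] [585.1 275.9  25.    6.2  -2.2]
[280.  73.] [520.  270.3  52.8  26.7  -3.6]
[504.   3.] [618.3 381.6  36.8   5.6  29.8]
[[283.81718286 201.75968665]]
t 2.2 pos [561.5 200.6 200.5] rpy [-180.     0.   119.7] F [ 0.4 -0.4  1.2] op 85.5 q6 -11.0
(562.0, 203.0, 42.0, np.float64(119.8)) -> [1.9, 1.7, 158.5] [-0.0, 0.0, -0.1] j6 -10
```

View pics/w1.png

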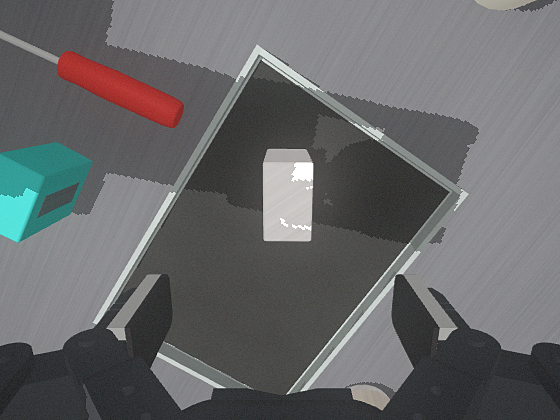

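Emit:
{"api": "play_rows", "payload": {
  "deltas": [
    [2, 2, 50, 0, 0, 0, 1],
    [2, 2, 100, 0, 0, 0, 1],
    [2, 2, 140, 0, 0, 0, 1],
    [2, 2, 158, 0, 0, 0, 1],
    [2, 2, 158, 0, 0, 0, 1],
    [2, 2, 158, 0, 0, 0, 0],
    [2, 2, 158, 0, 0, 0, 0],
    [2, 2, 158, 0, 0, 0, 0],
    [2, 2, 158, 0, 0, 0, 0],
    [2, 2, 158, 0, 0, 0, 0],
    [2, 2, 158, 0, 0, 0, 0],
    [2, 2, 158, 0, 0, 0, 0],
    [2, 2, 158, 0, 0, 0, 0],
    [2, 2, 140, 0, 0, 0, 0],
    [2, 2, 100, 0, 0, 0, 0],
    [2, 2, 50, 0, 0, 0, 0],
    [2, 2, 0, 0, 0, 0, 0],
    [2, 2, 0, 0, 0, 0, 0]
  ],
  "newtons": 50
}}

```text
time: 4.0
tool_pos: [0.5664, 0.2063, 0.2081]
eef_rot: [179.1, 0.2, 119.8]
ft_force: [0.8, 0.6, -3.6]
opening: 0.0353
```

```bash
python3 go.py 468,-417,200,90 468,-417,42,90
```

```text
t 4.0 pos [566.4 206.3 208.1] rpy [179.1   0.2 119.8] F [ 0.8  0.6 -3.6] op 35.3 q6 -11.0
(468.0, -417.0, 200.0, np.float64(90.0)) -> [-491.7, -395.5, 3.6] [0.9, -0.1, 29.8] j6 -42
(468.0, -417.0, 42.0, np.float64(90.0)) -> [-491.3, -397.9, 161.5] [0.9, -0.1, 29.8] j6 -42
```

Emit:
{"api": "play_rows", "payload": {
  "deltas": [
    [-490, -395, 0, 0, 0, 30, 0],
    [-490, -395, 0, 0, 0, 30, 0],
    [-490, -395, 0, 0, 0, 30, 0],
    [-490, -395, 0, 0, 0, 30, 0],
    [-490, -395, 0, 0, 0, 30, 0],
    [-490, -395, 0, 0, 0, 30, 0],
    [-490, -395, 0, 0, 0, 30, 0],
    [-490, -395, 0, 0, 0, 30, 0],
    [-490, -395, 0, 0, 0, 30, 0],
    [-490, -395, 0, 0, 0, 30, 0],
    [-490, -395, 0, 0, 0, 30, 0],
    [-490, -395, 0, 0, 0, 30, 0],
    [-490, -395, 0, 0, 0, 30, 0],
    [-490, -395, 0, 0, 0, 30, 0],
    [-490, -395, 0, 0, 0, 30, 0],
    [-490, -395, 0, 0, 0, 30, 0],
    [-490, -395, 0, 0, 0, 30, 0],
    [-490, -395, 0, 0, 0, 30, 0]
  ]
}}

```text
time: 5.8
tool_pos: [0.464, -0.4156, 0.2004]
eef_rot: [-180.0, -0.0, 89.9]
ft_force: [0.0, -0.4, -3.3]
opening: 0.0354
```

```bash
python3 - <<'E'
from loc import *
shot("wrist","w2.png")
E
python3 go.py 468,-417,42,90
```

```text
t 5.8 pos [ 464.  -415.7  200.5] rpy [180.    0.   89.9] F [-0.6 -0.2 -4.1] op 35.4 q6 -43.0
(468.0, -417.0, 42.0, np.float64(90.0)) -> [-1.2, 4.0, 158.5] [0.0, 0.0, -0.1] j6 -42
```

View pics/w2.png

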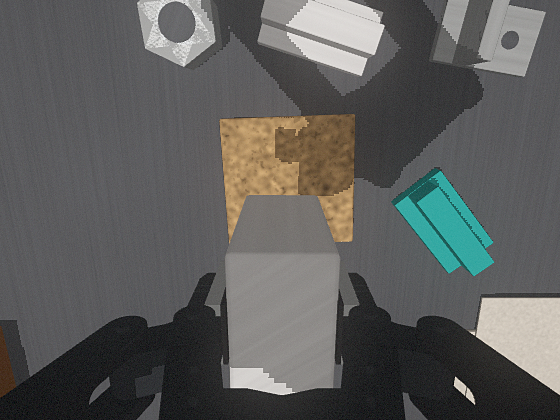

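The gauge hangs upright in the jaws (face near (283,300)) above the cork pad (220–355, 115–245). Next I lower it and release.

Emit:
{"api": "play_rows", "payload": {
  "deltas": [
    [-1, 4, 50, 0, 0, 0, 0],
    [-1, 4, 100, 0, 0, 0, 0],
    [-1, 4, 130, 0, 0, 0, 0],
    [-1, 4, 145, 0, 0, 0, 0],
    [-1, 4, 152, 0, 0, 0, 0],
    [-1, 4, 157, 0, 0, 0, 0],
    [-1, 4, 159, 0, 0, 0, 0],
    [-1, 4, 160, 0, 0, 0, 0],
    [-1, 4, 160, 0, 0, 0, 0],
    [-1, 4, 160, 0, 0, 0, 0.2],
    [-1, 4, 160, 0, 0, 0, 0.5],
    [-1, 4, 160, 0, 0, 0, 0.8],
    [-1, 4, 160, 0, 0, 0, 0.8],
    [-1, 4, 160, 0, 0, 0, 0.8],
    [-1, 4, 150, 0, 0, 0, 0.8],
    [-1, 4, 130, 0, 0, 0, 0.8],
    [-1, 4, 100, 0, 0, 0, 0.8],
    [-1, 4, 60, 0, 0, 0, 0.8],
    [-1, 4, 10, 0, 0, 0, 0.8],
    [-1, 4, -10, 0, 0, 0, 0.8]
  ]
}}

```text
time: 7.85
tool_pos: [0.4692, -0.4191, 0.2166]
eef_rot: [179.6, 0.4, 89.8]
ft_force: [0.4, -0.7, 0.2]
opening: 0.0683
```

```bash
python3 - <<'E'
from loc import *
shot("side","s2.png");im,c=shot("top","t2.png")
a=cv2.imread("pics/s2.png")[240:,:420];b=cv2.imread("pics/t2.png")[130:310,280:500]
cv2.imwrite("pics/v2.png",np.hstack([cv2.resize(a,(420,180)),cv2.resize(b,(380,310))[:180]]) if 0 else np.vstack([a,cv2.resize(b,(420,344))]))
for b in blobs(im): print(b.mean(0).round(),*[rect(c,b,z) for z in(.01,.03,.079)])
E
python3 go.py 382,-290,150,0
```

```text
[379. 279.] [ 381.1 -293.7   63.2   57.3   33.2] [ 382.5 -289.4   62.3   56.4   33.2] [ 386.1 -278.9   59.9   54.3   33.2]
[333. 261.] [ 427.2 -167.2   72.6   72.4  -88.8] [ 428.  -164.8   71.5   71.3  -88.8] [ 429.8 -159.    68.8   68.6  -88.8]
[432. 249.] [ 465.3 -431.3   86.4   37.5  -88.4] [ 465.5 -424.9   85.1   37.   -88.4] [ 465.9 -409.2   81.9   35.6  -88.4]
[378. 237.] [ 494.2 -288.2   93.1   52.7  -16.9] [ 494.  -284.    91.7   51.9  -16.9] [ 493.3 -273.6   88.3   49.9  -16.9]
[330. 220.] [ 535.7 -157.9   94.    49.1   -9.4] [ 534.8 -155.7   92.5   48.4   -9.4] [ 532.6 -150.2   89.    46.5   -9.4]
[381. 188.] [ 628.8 -297.7   81.4   58.    -9.8] [ 626.5 -293.4   80.2   57.1   -9.8] [ 620.8 -282.7   77.1   54.9   -9.8]
[329. 168.] [ 676.8 -153.7   87.5   52.7    6.3] [ 673.7 -151.5   86.2   51.9    6.3] [ 666.3 -146.2   82.9   50.     6.3]
t 8.0 pos [ 469.2 -419.1  215.4] rpy [179.6   0.4  89.8] F [-0.3 -0.6 -0.2] op 68.8 q6 -43.0
(382.0, -290.0, 150.0, np.float64(0.0)) -> [129.3, -88.1, 64.0] [0.6, -0.0, 89.8] j6 53
```

View pics/v2.png

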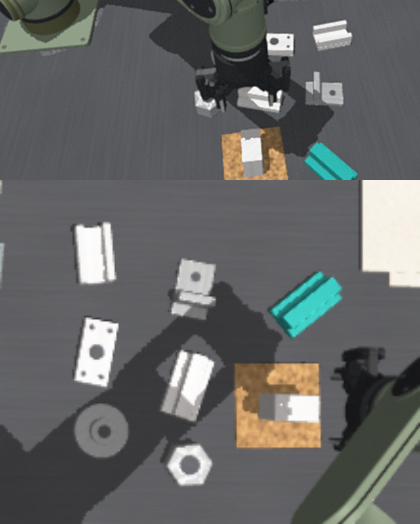

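The gauge stands upright on the cork pad, and the parts and bystanders haven't moved. The hex is next.

Emit:
{"api": "play_rows", "payload": {
  "deltas": [
    [131, -86, 10, 0, 0, 0, 0.8],
    [131, -86, 10, 0, 0, 0, 0.8],
    [131, -86, 10, 0, 0, 0, 0.8],
    [131, -86, 10, 0, 0, 0, 0.8],
    [131, -86, 10, 0, 0, 0, 0.8],
    [131, -86, 10, 0, 0, 0, 0.8],
    [131, -86, 10, 0, 0, 0, 0.8]
  ]
}}

```text
time: 8.65
tool_pos: [0.3831, -0.2876, 0.2002]
eef_rot: [180.0, 0.0, 89.8]
ft_force: [-0.1, 0.4, -0.4]
opening: 0.0682
```

```bash
cat >> loc.py <<'E'
def near(im,c,z,x,y,name,los=(110,130,150,170),r=60):
    uv=proj(c,[x/1000,y/1000,z])[0]
    print("expected px",uv.round())
    for lo in los:
        bs=blobs(im,lo,(0,0,560,330));
        for b in bs:
            q=rect(c,b,z)
            if np.hypot(q[0]-x,q[1]-y)<r and q[3]>8 and q[2]<150: print(lo,b.mean(0).round(),q,"area",cv2.contourArea(b.reshape(-1,1,2)))
E
python3 - <<'E'
from loc import *
im,c=shot("wrist","w3.png")
near(im,c,.034,382.7,-288.5,"hex")
E
python3 go.py 383,-288,7,90
```

```text
expected px [281. 190.]
110 [288. 179.] [ 385.9 -288.1   61.3   54.4   35. ] area 2119.0
130 [284. 193.] [ 385.5 -295.6   57.    45.1   -3.2] area 1796.5
150 [284. 193.] [ 385.6 -295.7   56.4   44.9   -1.7] area 1744.5
170 [284. 193.] [ 385.6 -295.7   56.3   44.9   -1.7] area 1698.0
t 8.7 pos [ 383.  -287.6  200.1] rpy [180.    0.   89.8] F [-0.2  0.3  0.5] op 68.1 q6 -38.0
(383.0, -288.0, 7.0, np.float64(90.0)) -> [-0.4, -0.0, 193.1] [0.0, 0.0, -0.2] j6 -37
```

View pics/w3.png

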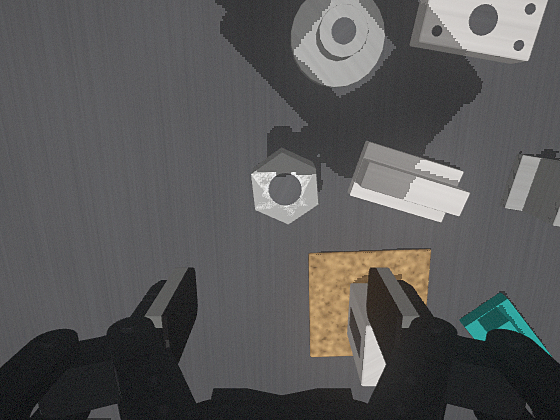

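Emit:
{"api": "play_rows", "payload": {
  "deltas": [
    [0, 2.5, 50, 0, 0, -4, 0.85],
    [0, 2.5, 100, 0, 0, -4, 0.85],
    [0, 2.5, 150, 0, 0, -4, 0.85],
    [0, 2.5, 180, 0, 0, -4, 0.85],
    [0, 2.5, 190, 0, 0, -4, 0.85],
    [0, 2.5, 193, 0, 0, -4, 0.85],
    [0, 2.5, 193, 0, 0, -4, 0.5],
    [0, 2.5, 193, 0, 0, -4, 0],
    [0, 2.5, 193, 0, 0, -4, 0],
    [0, 2.5, 193, 0, 0, -4, 0],
    [0, 2.5, 193, 0, 0, -4, 0],
    [0, 2.5, 193, 0, 0, -4, 0],
    [0, 2.5, 193, 0, 0, -4, 0],
    [0, 2.5, 185, 0, 0, -4, 0],
    [0, 2.5, 160, 0, 0, -4, 0],
    [0, 2.5, 110, 0, 0, -4, 0],
    [0, 2.5, 60, 0, 0, -4, 0],
    [0, 2.5, 0, 0, 0, -4, 0],
    [0, 2.5, 0, 0, 0, -4, 0],
    [0, 2.5, 0, 0, 0, -4, 0]
  ],
  "newtons": 80
}}

```text
time: 10.7
tool_pos: [0.3846, -0.2863, 0.2014]
eef_rot: [179.9, 0.1, 93.8]
ft_force: [0.2, -0.0, -8.2]
opening: 0.0522
```

```bash
python3 go.py 540,237,200,86
```

```text
t 10.7 pos [ 384.6 -286.3  201.4] rpy [1.799e+02 1.000e-01 9.380e+01] F [ 0.2 -0.  -8.2] op 52.2 q6 -42.0
(540.0, 237.0, 200.0, np.float64(86.0)) -> [511.8, 189.9, 0.9] [0.1, 0.1, 7.8] j6 28
```

Emit:
{"api": "play_rows", "payload": {
  "deltas": [
    [512, 190, 0, 0, 0, 7.8, 0],
    [512, 190, 0, 0, 0, 7.8, 0],
    [512, 190, 0, 0, 0, 7.8, 0],
    [512, 190, 0, 0, 0, 7.8, 0],
    [512, 190, 0, 0, 0, 7.8, 0],
    [512, 190, 0, 0, 0, 7.8, 0],
    [512, 190, 0, 0, 0, 7.8, 0],
    [512, 190, 0, 0, 0, 7.8, 0],
    [512, 190, 0, 0, 0, 7.8, 0],
    [512, 190, 0, 0, 0, 7.8, 0],
    [512, 190, 0, 0, 0, 7.8, 0],
    [512, 190, 0, 0, 0, 7.8, 0],
    [512, 190, 0, 0, 0, 7.8, 0],
    [512, 190, 0, 0, 0, 7.8, 0],
    [512, 190, 0, 0, 0, 7.8, 0],
    [512, 190, 0, 0, 0, 7.8, 0]
  ]
}}

```text
time: 12.3
tool_pos: [0.5397, 0.2359, 0.1999]
eef_rot: [-180.0, 0.0, 85.9]
ft_force: [0.5, 0.2, -7.1]
opening: 0.0526
```

```bash
python3 go.py 540,237,14,86;python3 - <<'E'
from h import *
shot("wrist","w4.png")
E
```

```text
t 12.3 pos [539.7 235.9 199.9] rpy [-180.     0.    85.9] F [ 0.5  0.2 -7.1] op 52.6 q6 27.0
(540.0, 237.0, 14.0, np.float64(86.0)) -> [1.2, 0.3, 185.9] [-0.0, 0.0, -0.1] j6 28
```

View pics/w4.png

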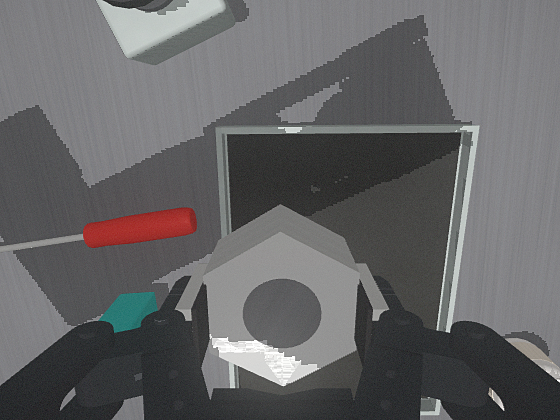

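The hex is held level. The tray's far corner (217,129)–(479,127) and the screwdriver are both clear of it. Next I lower the hex into the tray.

Emit:
{"api": "play_rows", "payload": {
  "deltas": [
    [1, 0, 50, 0, 0, 0, 0],
    [1, 0, 100, 0, 0, 0, 0],
    [1, 0, 140, 0, 0, 0, 0],
    [1, 0, 165, 0, 0, 0, 0],
    [1, 0, 175, 0, 0, 0, 0],
    [1, 0, 181, 0, 0, 0, 0],
    [1, 0, 184, 0, 0, 0, 0],
    [1, 0, 186, 0, 0, 0, 0],
    [1, 0, 187, 0, 0, 0, 0],
    [1, 0, 187, 0, 0, 0, 0.75],
    [1, 0, 187, 0, 0, 0, 0.75],
    [1, 0, 187, 0, 0, 0, 0.75],
    [1, 0, 187, 0, 0, 0, 0.75],
    [1, 0, 180, 0, 0, 0, 0.75],
    [1, 0, 150, 0, 0, 0, 0.75],
    [1, 0, 100, 0, 0, 0, 0.75],
    [1, 0, 50, 0, 0, 0, 0.75],
    [1, 0, 0, 0, 0, 0, 0.75],
    [1, 0, 0, 0, 0, 0, 0.75],
    [1, 0, 0, 0, 0, 0, 0.75]
  ]
}}

```text
time: 14.35
tool_pos: [0.5406, 0.2383, 0.2023]
eef_rot: [179.8, -0.1, 86.0]
ft_force: [0.3, -0.5, -0.5]
opening: 0.0642
```

```bash
python3 - <<'E'
from loc import *
im,c=shot("top","t3.png")
for b in blobs(im): print(b.mean(0).round(),rect(c,b,.03))
near(im,c,.04,540,237,"hex")
_,c=shot("wrist","w5.png")
print(ray(c,[[217,129],[479,127]],.022).round(4).tolist())
E
python3 go.py 494,-286,200,-17
```

```text
[333. 261.] [ 426.7 -166.2   75.    74.4  -43.7]
[434. 249.] [ 465.7 -431.4   72.    37.   -88.4]
[378. 237.] [ 493.  -284.1   93.6   51.8  -17.5]
[330. 220.] [ 535.1 -155.7   92.    48.4   -9.4]
[381. 188.] [ 626.1 -294.1   80.7   58.6   -9.8]
[329. 168.] [ 673.7 -151.5   86.2   51.9    6.3]
expected px [182. 214.]
110 [182. 214.] [539.9 236.9  53.2  53.  -88.5] area 305.0
[[0.4894, 0.2899, 0.022], [0.7082, 0.2764, 0.022]]
t 14.4 pos [539.3 237.7 199.2] rpy [-1.799e+02  1.000e-01  8.600e+01] F [-0.4  0.2 -0. ] op 64.0 q6 27.0
(494.0, -286.0, 200.0, np.float64(163.0)) -> [-525.6, -8.8, -0.1] [-0.1, -0.0, -77.0] j6 -103
```

Emit:
{"api": "play_rows", "payload": {
  "deltas": [
    [-526, -9, 0, 0, 0, -77, 0.75],
    [-526, -9, 0, 0, 0, -77, 0.75],
    [-526, -9, 0, 0, 0, -77, 0.75],
    [-526, -9, 0, 0, 0, -77, 0.75],
    [-526, -9, 0, 0, 0, -77, 0.75],
    [-526, -9, 0, 0, 0, -77, 0.75],
    [-526, -9, 0, 0, 0, -77, 0.75],
    [-526, -9, 0, 0, 0, -77, 0.75],
    [-526, -9, 0, 0, 0, -77, 0.75],
    [-526, -9, 0, 0, 0, -77, 0.75],
    [-526, -9, 0, 0, 0, -77, 0.75],
    [-526, -9, 0, 0, 0, -77, 0.75],
    [-526, -9, 0, 0, 0, -77, 0.75],
    [-526, -9, 0, 0, 0, -77, 0.75],
    [-526, -9, 0, 0, 0, -77, 0.75],
    [-526, -9, 0, 0, 0, -77, 0.75]
  ]
}}

```text
time: 16.05
tool_pos: [0.4948, -0.2844, 0.2002]
eef_rot: [180.0, -0.0, 163.1]
ft_force: [-0.6, -0.9, 0.3]
opening: 0.0641
```

```bash
python3 - <<'E'
from loc import *
im,c=shot("wrist","w6.png")
near(im,c,.038,494,-286,"slide",(110,150,180,210,235))
E
python3 go.py 494,-286,17,-17
```

```text
expected px [279. 189.]
110 [277. 185.] [ 493.  -287.1   92.1   46.3  -17. ] area 5640.5
150 [280. 176.] [ 489.  -285.9   82.    46.   -16.8] area 3899.0
180 [280. 176.] [ 489.  -285.9   82.    45.7  -16.8] area 3818.0
210 [300. 166.] [ 485.7 -266.9   63.3   11.2  -15.8] area 239.0
210 [267. 178.] [ 487.4 -292.3   81.2   32.6  -16.7] area 1226.0
t 16.1 pos [ 494.9 -284.6  200.4] rpy [180.   -0.  163.1] F [-0.1 -0.4 -0.1] op 63.8 q6 -104.0
(494.0, -286.0, 17.0, np.float64(163.0)) -> [0.5, -1.6, 183.4] [0.0, -0.0, 0.1] j6 -103
```

View pics/w6.png

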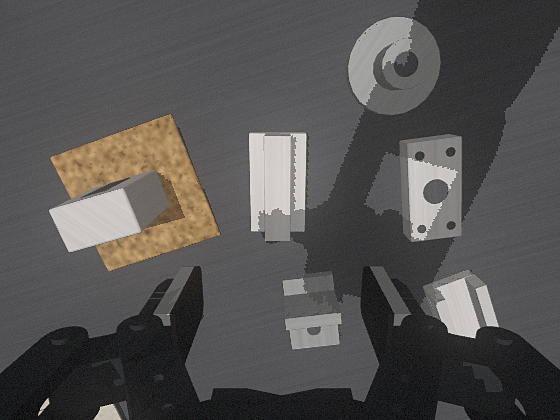

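The rib is at px (264–291, 135–241), centred where I expected, so I grip it now.

Emit:
{"api": "play_rows", "payload": {
  "deltas": [
    [0.5, -2, 50, 0, 0, 0, 0.6],
    [0.5, -2, 100, 0, 0, 0, 0.6],
    [0.5, -2, 150, 0, 0, 0, 0.6],
    [0.5, -2, 175, 0, 0, 0, 0.6],
    [0.5, -2, 181, 0, 0, 0, 0.6],
    [0.5, -2, 183, 0, 0, 0, 0.6],
    [0.5, -2, 183, 0, 0, 0, 0.3],
    [0.5, -2, 183, 0, 0, 0, 0],
    [0.5, -2, 183, 0, 0, 0, 0],
    [0.5, -2, 183, 0, 0, 0, 0],
    [0.5, -2, 183, 0, 0, 0, 0],
    [0.5, -2, 183, 0, 0, 0, 0],
    [0.5, -2, 183, 0, 0, 0, 0],
    [0.5, -2, 183, 0, 0, 0, 0],
    [0.5, -2, 165, 0, 0, 0, 0],
    [0.5, -2, 120, 0, 0, 0, 0],
    [0.5, -2, 70, 0, 0, 0, 0],
    [0.5, -2, 20, 0, 0, 0, 0],
    [0.5, -2, 0, 0, 0, 0, 0],
    [0.5, -2, 0, 0, 0, 0, 0]
  ],
  "newtons": 70
}}

```text
time: 18.1
tool_pos: [0.4951, -0.2888, 0.2046]
eef_rot: [-179.9, 0.5, 163.0]
ft_force: [0.1, -0.1, -3.2]
opening: 0.0203
```

```bash
cat > tray.py <<'E'
import numpy as np
def T(tx,ty,c=(588,134),a=-3.7):
    a=np.radians(a);return round(c[0]+np.cos(a)*tx-np.sin(a)*ty,1),round(c[1]+np.sin(a)*tx+np.cos(a)*ty,1)
for n,t in dict(slide=(-52,11),plate=(-52,-90),flange=(52,-94),bracket=(52,-2),channel=(52,92)).items(): print(n,T(*t))
E
python3 tray.py; python3 go.py 537,141,200,86
```

```text
slide (np.float64(536.8), np.float64(148.3))
plate (np.float64(530.3), np.float64(47.5))
flange (np.float64(633.8), np.float64(36.8))
bracket (np.float64(639.8), np.float64(128.6))
channel (np.float64(645.8), np.float64(222.5))
t 18.1 pos [ 495.1 -288.8  204.6] rpy [-179.9    0.5  163. ] F [ 0.1 -0.1 -3.2] op 20.3 q6 -104.0
(537.0, 141.0, 200.0, np.float64(86.0)) -> [85.5, 423.3, 2.8] [0.2, 0.5, 77.0] j6 19
```

Emit:
{"api": "play_rows", "payload": {
  "deltas": [
    [85, 426, 0, 0, 0, 77, 0],
    [85, 426, 0, 0, 0, 77, 0],
    [85, 426, 0, 0, 0, 77, 0],
    [85, 426, 0, 0, 0, 77, 0],
    [85, 426, 0, 0, 0, 77, 0],
    [85, 426, 0, 0, 0, 77, 0],
    [85, 426, 0, 0, 0, 77, 0],
    [85, 426, 0, 0, 0, 77, 0],
    [85, 426, 0, 0, 0, 77, 0],
    [85, 426, 0, 0, 0, 77, 0],
    [85, 426, 0, 0, 0, 77, 0],
    [85, 426, 0, 0, 0, 77, 0],
    [85, 426, 0, 0, 0, 77, 0],
    [85, 426, 0, 0, 0, 77, 0],
    [85, 426, 0, 0, 0, 77, 0],
    [85, 426, 0, 0, 0, 77, 0]
  ]
}}

```text
time: 19.7
tool_pos: [0.5367, 0.1438, 0.2004]
eef_rot: [180.0, 0.0, 86.0]
ft_force: [0.2, 0.9, -2.1]
opening: 0.0205
```

```bash
python3 go.py 537,146,24,86
```

```text
t 19.7 pos [536.7 143.8 200.4] rpy [180.   0.  86.] F [ 0.2  0.9 -2.1] op 20.5 q6 18.0
(537.0, 146.0, 24.0, np.float64(86.0)) -> [2.3, 0.1, 176.4] [0.0, 0.0, -0.0] j6 19
```

Emit:
{"api": "play_rows", "payload": {
  "deltas": [
    [2, 0, 50, 0, 0, 0, 0],
    [2, 0, 100, 0, 0, 0, 0],
    [2, 0, 140, 0, 0, 0, 0],
    [2, 0, 160, 0, 0, 0, 0],
    [2, 0, 169, 0, 0, 0, 0],
    [2, 0, 174, 0, 0, 0, 0],
    [2, 0, 176, 0, 0, 0, 0],
    [2, 0, 177, 0, 0, 0, 0],
    [2, 0, 177, 0, 0, 0, 0.3],
    [2, 0, 177, 0, 0, 0, 0.5],
    [2, 0, 177, 0, 0, 0, 0.5],
    [2, 0, 177, 0, 0, 0, 0.5],
    [2, 0, 170, 0, 0, 0, 0.5],
    [2, 0, 140, 0, 0, 0, 0.5],
    [2, 0, 100, 0, 0, 0, 0.5],
    [2, 0, 50, 0, 0, 0, 0.5],
    [2, 0, 0, 0, 0, 0, 0.7],
    [2, 0, 0, 0, 0, 0, 0.7],
    [2, 0, 0, 0, 0, 0, 0.7]
  ]
}}

```text
time: 21.6
tool_pos: [0.5374, 0.1466, 0.2021]
eef_rot: [179.8, -0.1, 86.0]
ft_force: [-0.1, 0.3, -0.2]
opening: 0.0599
```

```bash
python3 - <<'E'
from loc import *
im,c=shot("top","t4.png")
for b in blobs(im,105,(150,130,460,300)): print(b.mean(0).round(),rect(c,b,.03))
E
python3 go.py 426,-166,200,90
```

```text
[333. 261.] [ 426.7 -166.2   75.    74.4  -43.7]
[430. 248.] [ 466.8 -424.9   85.2   39.6  -88.4]
[227. 217.] [532.9 120.1  50.9  38.2  -3.6]
[153. 252.] [438.3 312.4 253.8  14.2   9.1]
[330. 220.] [ 535.1 -155.7   92.    48.4   -9.4]
[191. 238.] [468.2 233.2 338.1 158.8  11.8]
[216. 232.] [485.5 143.  341.6  20.3  11.2]
[381. 188.] [ 626.1 -294.1   80.7   58.6   -9.8]
[238. 188.] [585.3 132.8 301.6 222.2  86.3]
[329. 168.] [ 673.7 -151.5   86.2   51.9    6.3]
[267. 137.] [749.8  17.8  70.   46.2 -88.5]
t 21.6 pos [536.4 146.4 200.3] rpy [-180.    0.   86.] F [-0.5  0.2 -0.8] op 59.7 q6 18.0
(426.0, -166.0, 200.0, np.float64(90.0)) -> [-319.3, -88.4, 0.4] [-0.0, 0.0, -4.0] j6 -21
```

Emit:
{"api": "play_rows", "payload": {
  "deltas": [
    [-321, -88, 0, 0, 0, -4, 0.7],
    [-321, -88, 0, 0, 0, -4, 0.7],
    [-321, -88, 0, 0, 0, -4, 0.7],
    [-321, -88, 0, 0, 0, -4, 0.7],
    [-321, -88, 0, 0, 0, -4, 0.7],
    [-321, -88, 0, 0, 0, -4, 0.7],
    [-321, -88, 0, 0, 0, -4, 0.7],
    [-321, -88, 0, 0, 0, -4, 0.7],
    [-321, -88, 0, 0, 0, -4, 0.7],
    [-321, -88, 0, 0, 0, -4, 0.7],
    [-321, -88, 0, 0, 0, -4, 0.7]
  ]
}}

```text
time: 22.75
tool_pos: [0.427, -0.1665, 0.1998]
eef_rot: [-179.9, -0.0, 90.1]
ft_force: [0.1, 0.1, -0.3]
opening: 0.0599
```

```bash
python3 - <<'E'
from loc import *
im,c=shot("wrist","w7.png")
near(im,c,.014,426,-168,"flange",(90,100,110,120,130))
print(proj(c,[.426,-.168,.044]))
g=cv2.medianBlur(cv2.cvtColor(im,cv2.COLOR_RGB2GRAY),5)
h=cv2.HoughCircles(g,cv2.HOUGH_GRADIENT,1.2,30,param1=80,param2=30,minRadius=15,maxRadius=60)
for q in ([] if h is None else h[0]): print(q, ray(c,q[:2],.014)[0].round(4), ray(c,q[:2],.044)[0].round(4))
E
python3 go.py 426,-168,17,90
```

```text
expected px [280. 185.]
110 [283. 184.] [ 4.285e+02 -1.679e+02  7.520e+01  7.490e+01  2.000e-01] area 5368.5
120 [283. 184.] [ 426.5 -172.8   75.3   64.2  -22.3] area 3366.5
130 [283. 187.] [ 426.5 -172.8   75.2   64.2  -22.3] area 3325.0
[[280.18334064 193.53998556]]
[282.6  181.8   43.32] [ 0.428  -0.1647  0.014 ] [ 0.4279 -0.1582  0.044 ]
t 22.8 pos [ 427.  -166.5  200. ] rpy [-180.    -0.    90.1] F [0.8 0.1 0.4] op 59.8 q6 -23.0
(426.0, -168.0, 17.0, np.float64(90.0)) -> [-1.5, -0.9, 183.0] [-0.0, -0.0, 0.1] j6 -22
```

View pics/w7.png

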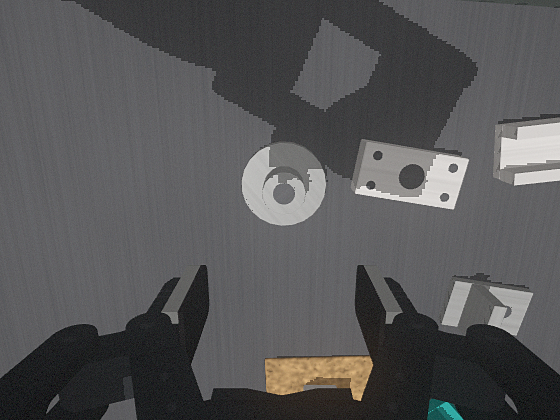

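The flange is whole and on its own at (284,184), and it measures centre (428.5, −168) mm with a 75 mm diameter, as specified. I grip it by the boss.

Emit:
{"api": "play_rows", "payload": {
  "deltas": [
    [-1.5, 1.5, 50, 0, 0, 0, 0.65],
    [-1.5, 1.5, 100, 0, 0, 0, 0.65],
    [-1.5, 1.5, 150, 0, 0, 0, 0.65],
    [-1.5, 1.5, 175, 0, 0, 0, 0.65],
    [-1.5, 1.5, 181, 0, 0, 0, 0.65],
    [-1.5, 1.5, 183, 0, 0, 0, 0.65],
    [-1.5, 1.5, 183, 0, 0, 0, 0.4],
    [-1.5, 1.5, 183, 0, 0, 0, 0],
    [-1.5, 1.5, 183, 0, 0, 0, 0],
    [-1.5, 1.5, 183, 0, 0, 0, 0],
    [-1.5, 1.5, 183, 0, 0, 0, 0],
    [-1.5, 1.5, 183, 0, 0, 0, 0],
    [-1.5, 1.5, 183, 0, 0, 0, 0],
    [-1.5, 1.5, 165, 0, 0, 0, 0],
    [-1.5, 1.5, 120, 0, 0, 0, 0],
    [-1.5, 1.5, 70, 0, 0, 0, 0],
    [-1.5, 1.5, 20, 0, 0, 0, 0],
    [-1.5, 1.5, 0, 0, 0, 0, 0],
    [-1.5, 1.5, 0, 0, 0, 0, 0]
  ],
  "newtons": 80
}}

```text
time: 24.7
tool_pos: [0.43, -0.1699, 0.204]
eef_rot: [179.5, 0.2, 90.0]
ft_force: [0.8, -0.7, -4.1]
opening: 0.0341
```

```bash
python3 go.py 634,37,200,86
```

```text
t 24.7 pos [ 430.  -169.9  204. ] rpy [179.5   0.2  90. ] F [ 0.8 -0.7 -4.1] op 34.1 q6 -23.0
(634.0, 37.0, 200.0, np.float64(86.0)) -> [206.8, 204.0, 5.0] [0.5, 0.2, 4.0] j6 7
```

Emit:
{"api": "play_rows", "payload": {
  "deltas": [
    [205, 205, 0, 0, 0, 4, 0],
    [205, 205, 0, 0, 0, 4, 0],
    [205, 205, 0, 0, 0, 4, 0],
    [205, 205, 0, 0, 0, 4, 0],
    [205, 205, 0, 0, 0, 4, 0],
    [205, 205, 0, 0, 0, 4, 0],
    [205, 205, 0, 0, 0, 4, 0],
    [205, 205, 0, 0, 0, 4, 0],
    [205, 205, 0, 0, 0, 4, 0],
    [205, 205, 0, 0, 0, 4, 0],
    [205, 205, 0, 0, 0, 4, 0]
  ]
}}

```text
time: 25.8
tool_pos: [0.6325, 0.035, 0.2004]
eef_rot: [-180.0, 0.0, 85.9]
ft_force: [-0.3, 0.3, -3.6]
opening: 0.0338
```

```bash
python3 go.py 634,37,24,86
```

```text
t 25.8 pos [632.5  35.  200.4] rpy [-180.     0.    85.9] F [-0.3  0.3 -3.6] op 33.8 q6 6.0
(634.0, 37.0, 24.0, np.float64(86.0)) -> [2.2, 1.3, 176.4] [-0.0, 0.0, -0.1] j6 7
```

Emit:
{"api": "play_rows", "payload": {
  "deltas": [
    [2, 1.5, 50, 0, 0, 0, 0],
    [2, 1.5, 100, 0, 0, 0, 0],
    [2, 1.5, 140, 0, 0, 0, 0],
    [2, 1.5, 160, 0, 0, 0, 0],
    [2, 1.5, 169, 0, 0, 0, 0],
    [2, 1.5, 174, 0, 0, 0, 0],
    [2, 1.5, 176, 0, 0, 0, 0],
    [2, 1.5, 177, 0, 0, 0, 0],
    [2, 1.5, 177, 0, 0, 0, 0.5],
    [2, 1.5, 177, 0, 0, 0, 0.6],
    [2, 1.5, 177, 0, 0, 0, 0.6],
    [2, 1.5, 177, 0, 0, 0, 0.6],
    [2, 1.5, 170, 0, 0, 0, 0.6],
    [2, 1.5, 140, 0, 0, 0, 0.6],
    [2, 1.5, 100, 0, 0, 0, 0.6],
    [2, 1.5, 50, 0, 0, 0, 0.6],
    [2, 1.5, 0, 0, 0, 0, 0.7],
    [2, 1.5, 0, 0, 0, 0, 0.7],
    [2, 1.5, 0, 0, 0, 0, 0.7]
  ]
}}

```text
time: 27.7
tool_pos: [0.6354, 0.0379, 0.2024]
eef_rot: [179.8, -0.0, 86.0]
ft_force: [-0.1, 0.2, -0.0]
opening: 0.0599
```

```bash
python3 - <<'E'
from loc import *
im,c=shot("top","t5.png")
for b in blobs(im): print(b.mean(0).round(),rect(c,b,.03))
E
python3 go.py 536,-156,200,-9.5
```

```text
[432. 248.] [ 466.8 -424.9   85.2   39.6  -88.4]
[330. 220.] [ 534.9 -155.6   92.4   48.4   -9.2]
[381. 188.] [ 626.1 -294.1   80.7   58.6   -9.8]
[320. 177.] [ 649.4 -128.1   85.3   52.2    6.8]
t 27.8 pos [634.4  37.8 200.4] rpy [-180.    0.   86.] F [ 0.6  0.4 -0.4] op 59.6 q6 6.0
(536.0, -156.0, 200.0, np.float64(170.5)) -> [-200.2, -84.7, 0.4] [-0.0, 0.0, -84.5] j6 -97
```

The channel has just been knocked from about (674,−152) to (649,−128), so I'll locate it again before picking it. The plate is next.

Emit:
{"api": "play_rows", "payload": {
  "deltas": [
    [-200, -85, 0, 0, 0, -84.5, 0.8],
    [-200, -85, 0, 0, 0, -84.5, 0.8],
    [-200, -85, 0, 0, 0, -84.5, 0.8],
    [-200, -85, 0, 0, 0, -84.5, 0.8],
    [-200, -85, 0, 0, 0, -84.5, 0.8],
    [-200, -85, 0, 0, 0, -84.5, 0.8],
    [-200, -85, 0, 0, 0, -84.5, 0.8],
    [-200, -85, 0, 0, 0, -84.5, 0.8],
    [-200, -85, 0, 0, 0, -84.5, 0.8],
    [-200, -85, 0, 0, 0, -84.5, 0.8],
    [-200, -85, 0, 0, 0, -84.5, 0.8],
    [-200, -85, 0, 0, 0, -84.5, 0.8],
    [-200, -85, 0, 0, 0, -84.5, 0.8]
  ]
}}

```text
time: 29.05
tool_pos: [0.5358, -0.1557, 0.1995]
eef_rot: [180.0, -0.1, 170.4]
ft_force: [0.8, -0.0, -0.2]
opening: 0.0685
```

```bash
python3 - <<'E'
from loc import *
im,c=shot("wrist","w8.png")
near(im,c,.024,536,-156.5,"plate",(90,100,110,120,150))
E
python3 go.py 536,-156.5,3,-9.5
```

```text
expected px [280. 186.]
110 [274. 169.] [ 530.1 -158.7  104.4   86.5   -9.6] area 7880.0
120 [280. 186.] [ 537.3 -157.2   90.8   45.9   -9.3] area 5280.0
150 [280. 186.] [ 538.1 -157.3   89.1   45.6   -9.3] area 5124.5
t 29.1 pos [ 535.9 -155.7  199.8] rpy [ 1.800e+02 -1.000e-01  1.704e+02] F [-0.2 -0.5 -0.9] op 68.2 q6 -98.0
(536.0, -156.5, 3.0, np.float64(170.5)) -> [-0.4, -0.8, 196.8] [0.0, -0.1, -0.1] j6 -97
```

View pics/w8.png

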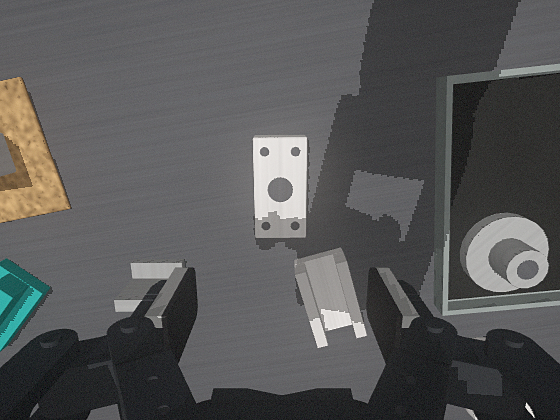

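The plate is at px (280,186), 91 x 46 mm, and the flange lies flat in the tray at (510,255). I pick the plate.

Emit:
{"api": "play_rows", "payload": {
  "deltas": [
    [-2, -1, 50, 0, 0, 0, 0.8],
    [-2, -1, 100, 0, 0, 0, 0.8],
    [-2, -1, 150, 0, 0, 0, 0.8],
    [-2, -1, 185, 0, 0, 0, 0.8],
    [-2, -1, 194, 0, 0, 0, 0.8],
    [-2, -1, 197, 0, 0, 0, 0.8],
    [-2, -1, 197, 0, 0, 0, 0.5],
    [-2, -1, 197, 0, 0, 0, 0],
    [-2, -1, 197, 0, 0, 0, 0],
    [-2, -1, 197, 0, 0, 0, 0],
    [-2, -1, 197, 0, 0, 0, 0],
    [-2, -1, 197, 0, 0, 0, 0],
    [-2, -1, 197, 0, 0, 0, 0],
    [-2, -1, 185, 0, 0, 0, 0],
    [-2, -1, 150, 0, 0, 0, 0],
    [-2, -1, 100, 0, 0, 0, 0],
    [-2, -1, 50, 0, 0, 0, 0],
    [-2, -1, 0, 0, 0, 0, 0],
    [-2, -1, 0, 0, 0, 0, 0]
  ],
  "newtons": 80
}}

```text
time: 31.0
tool_pos: [0.5418, -0.1583, 0.2091]
eef_rot: [-179.9, 1.0, 170.5]
ft_force: [0.2, 0.9, -1.5]
opening: 0.0442
```

```bash
python3 go.py 530,47,200,86
```

```text
t 31.0 pos [ 541.8 -158.3  209.1] rpy [-179.9    1.   170.5] F [ 0.2  0.9 -1.5] op 44.2 q6 -98.0
(530.0, 47.0, 200.0, np.float64(86.0)) -> [45.6, 200.5, 7.9] [0.6, 0.9, 84.5] j6 9
```

Emit:
{"api": "play_rows", "payload": {
  "deltas": [
    [41, 200, 0, 0, 0, 84.5, 0],
    [41, 200, 0, 0, 0, 84.5, 0],
    [41, 200, 0, 0, 0, 84.5, 0],
    [41, 200, 0, 0, 0, 84.5, 0],
    [41, 200, 0, 0, 0, 84.5, 0],
    [41, 200, 0, 0, 0, 84.5, 0],
    [41, 200, 0, 0, 0, 84.5, 0],
    [41, 200, 0, 0, 0, 84.5, 0],
    [41, 200, 0, 0, 0, 84.5, 0],
    [41, 200, 0, 0, 0, 84.5, 0],
    [41, 200, 0, 0, 0, 84.5, 0],
    [41, 200, 0, 0, 0, 84.5, 0],
    [41, 200, 0, 0, 0, 84.5, 0],
    [41, 200, 0, 0, 0, 84.5, 0]
  ]
}}

```text
time: 32.4
tool_pos: [0.5303, 0.0469, 0.2002]
eef_rot: [-180.0, 0.0, 86.1]
ft_force: [1.0, -0.3, -2.4]
opening: 0.0444
```

```bash
python3 go.py 530,47,9,86
```

```text
t 32.4 pos [530.3  46.9 200.2] rpy [-180.     0.    86.1] F [ 1.  -0.3 -2.4] op 44.4 q6 8.0
(530.0, 47.0, 9.0, np.float64(86.0)) -> [0.1, -0.3, 191.2] [-0.0, 0.0, 0.1] j6 9
```

Emit:
{"api": "play_rows", "payload": {
  "deltas": [
    [0, 0, 50, 0, 0, 0, 0],
    [0, 0, 100, 0, 0, 0, 0],
    [0, 0, 150, 0, 0, 0, 0],
    [0, 0, 175, 0, 0, 0, 0],
    [0, 0, 184, 0, 0, 0, 0],
    [0, 0, 189, 0, 0, 0, 0],
    [0, 0, 191, 0, 0, 0, 0],
    [0, 0, 191, 0, 0, 0, 0],
    [0, 0, 191, 0, 0, 0, 0.6],
    [0, 0, 191, 0, 0, 0, 0.7],
    [0, 0, 191, 0, 0, 0, 0.7],
    [0, 0, 191, 0, 0, 0, 0.7],
    [0, 0, 180, 0, 0, 0, 0.7],
    [0, 0, 140, 0, 0, 0, 0.7],
    [0, 0, 100, 0, 0, 0, 0.7],
    [0, 0, 50, 0, 0, 0, 0.7],
    [0, 0, 0, 0, 0, 0, 0.7],
    [0, 0, 0, 0, 0, 0, 0.7],
    [0, 0, 0, 0, 0, 0, 0.7]
  ]
}}

```text
time: 34.3
tool_pos: [0.5309, 0.0469, 0.2021]
eef_rot: [179.8, -0.0, 86.0]
ft_force: [0.0, 0.2, -0.5]
opening: 0.0596
```

```bash
python3 - <<'E'
from loc import *
im,c=shot("top","t6.png")
for b in blobs(im): print(b.mean(0).round(),rect(c,b,.01),rect(c,b,.03))
E
python3 go.py 610,-295,200,-9.8
```

```text
[432. 248.] [ 466.7 -431.3   86.5   40.2  -88.4] [ 466.8 -424.9   85.2   39.6  -88.4]
[382. 188.] [ 628.4 -298.4   81.9   59.5   -9.8] [ 626.1 -294.1   80.7   58.6   -9.8]
[320. 177.] [ 652.1 -130.1   86.6   52.4    6.8] [ 649.4 -128.3   85.3   51.6    6.8]
t 34.4 pos [529.9  46.9 200.3] rpy [-180.    0.   86.] F [-0.1  0.8 -0.1] op 59.8 q6 8.0
(610.0, -295.0, 200.0, np.float64(170.2)) -> [-335.5, 103.6, 0.3] [-0.0, -0.0, -84.2] j6 -106
```

Emit:
{"api": "play_rows", "payload": {
  "deltas": [
    [-335, 104, 0, 0, 0, -84.2, 0.8],
    [-335, 104, 0, 0, 0, -84.2, 0.8],
    [-335, 104, 0, 0, 0, -84.2, 0.8],
    [-335, 104, 0, 0, 0, -84.2, 0.8],
    [-335, 104, 0, 0, 0, -84.2, 0.8],
    [-335, 104, 0, 0, 0, -84.2, 0.8],
    [-335, 104, 0, 0, 0, -84.2, 0.8],
    [-335, 104, 0, 0, 0, -84.2, 0.8],
    [-335, 104, 0, 0, 0, -84.2, 0.8],
    [-335, 104, 0, 0, 0, -84.2, 0.8],
    [-335, 104, 0, 0, 0, -84.2, 0.8],
    [-335, 104, 0, 0, 0, -84.2, 0.8],
    [-335, 104, 0, 0, 0, -84.2, 0.8],
    [-335, 104, 0, 0, 0, -84.2, 0.8]
  ]
}}

```text
time: 35.75
tool_pos: [0.6108, -0.2942, 0.2]
eef_rot: [180.0, -0.0, 170.2]
ft_force: [-0.3, -0.0, 0.3]
opening: 0.0685
```

```bash
python3 - <<'E'
from loc import *
im,c=shot("wrist","w9.png")
near(im,c,.01,628,-298,"br",(100,110,120,140,150))
print(proj(c,[[.6105,-.295,.052],[.6105,-.295,.0]]))
E
python3 go.py 612,-295.5,9,-9.8
```

```text
expected px [280. 201.]
110 [285. 215.] [ 645.1 -296.1   56.    53.6   80.2] area 2931.5
110 [290. 173.] [ 605.2 -288.6   52.3   23.7   80.2] area 927.0
120 [285. 202.] [ 630.8 -293.6   56.    24.8   80.2] area 1316.5
120 [285. 170.] [ 600.9 -289.3   49.3   15.4   80.2] area 919.0
140 [285. 202.] [ 630.8 -293.6   56.    24.8   80.2] area 1291.5
140 [285. 170.] [ 600.9 -289.    48.7   15.4   80.2] area 918.0
150 [288. 202.] [ 630.8 -293.6   56.    24.8   80.2] area 1257.0
150 [285. 170.] [ 600.9 -289.    48.7   15.4   80.2] area 909.0
[[280.04605268 193.1896027 ]
 [280.26602045 179.69996568]]
t 35.8 pos [ 610.9 -294.2  200.2] rpy [-180.    -0.   170.2] F [-0.2 -0.3  0.5] op 68.0 q6 -107.0
(612.0, -295.5, 9.0, np.float64(170.2)) -> [-1.3, -1.1, 191.2] [-0.0, -0.0, -0.0] j6 -106
```

View pics/w9.png

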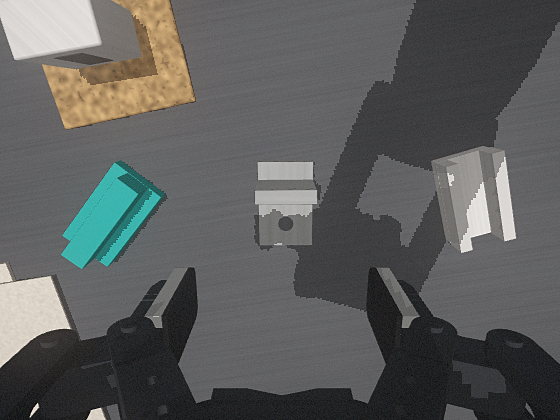

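The bracket's foot is at px (258–312, 162–245) with its wall top centred at (286,197), about 4 mm toward +y from my estimate. I correct for that and grip across the wall's ends.

Emit:
{"api": "play_rows", "payload": {
  "deltas": [
    [-2.5, 3.5, 50, 0, 0, 0, 0.8],
    [-2.5, 3.5, 100, 0, 0, 0, 0.8],
    [-2.5, 3.5, 150, 0, 0, 0, 0.8],
    [-2.5, 3.5, 178, 0, 0, 0, 0.8],
    [-2.5, 3.5, 186, 0, 0, 0, 0.8],
    [-2.5, 3.5, 188, 0, 0, 0, 0.8],
    [-2.5, 3.5, 188, 0, 0, 0, 0.5],
    [-2.5, 3.5, 188, 0, 0, 0, 0],
    [-2.5, 3.5, 188, 0, 0, 0, 0],
    [-2.5, 3.5, 188, 0, 0, 0, 0],
    [-2.5, 3.5, 188, 0, 0, 0, 0],
    [-2.5, 3.5, 188, 0, 0, 0, 0],
    [-2.5, 3.5, 188, 0, 0, 0, 0],
    [-2.5, 3.5, 175, 0, 0, 0, 0],
    [-2.5, 3.5, 140, 0, 0, 0, 0],
    [-2.5, 3.5, 100, 0, 0, 0, 0],
    [-2.5, 3.5, 50, 0, 0, 0, 0],
    [-2.5, 3.5, 0, 0, 0, 0, 0],
    [-2.5, 3.5, 0, 0, 0, 0, 0]
  ],
  "newtons": 100
}}

```text
time: 37.7
tool_pos: [0.6173, -0.2933, 0.21]
eef_rot: [-179.7, 0.9, 170.2]
ft_force: [1.0, -0.5, -2.8]
opening: 0.0484
```

```bash
python3 go.py 641,145,200,86
python3 - <<'E'
from h import *
shot("wrist","w10.png")
E
```

```text
t 37.7 pos [ 617.3 -293.3  210. ] rpy [-179.7    0.9  170.2] F [ 1.  -0.5 -2.8] op 48.4 q6 -107.0
(641.0, 145.0, 200.0, np.float64(86.0)) -> [51.3, 436.0, 7.0] [0.4, 1.0, 84.2] j6 17
```

View pics/w10.png

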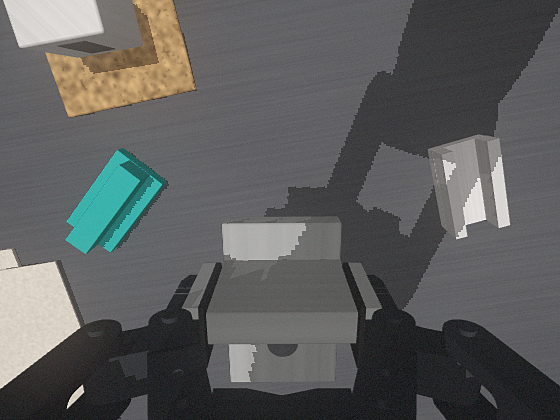

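The bracket is held level by its wall. I carry it to the tray.

Emit:
{"api": "play_rows", "payload": {
  "deltas": [
    [47.5, 434, 0, 0, 0, 84, 0],
    [47.5, 434, 0, 0, 0, 84, 0],
    [47.5, 434, 0, 0, 0, 84, 0],
    [47.5, 434, 0, 0, 0, 84, 0],
    [47.5, 434, 0, 0, 0, 84, 0],
    [47.5, 434, 0, 0, 0, 84, 0],
    [47.5, 434, 0, 0, 0, 84, 0],
    [47.5, 434, 0, 0, 0, 84, 0],
    [47.5, 434, 0, 0, 0, 84, 0],
    [47.5, 434, 0, 0, 0, 84, 0],
    [47.5, 434, 0, 0, 0, 84, 0],
    [47.5, 434, 0, 0, 0, 84, 0],
    [47.5, 434, 0, 0, 0, 84, 0],
    [47.5, 434, 0, 0, 0, 84, 0],
    [47.5, 434, 0, 0, 0, 84, 0],
    [47.5, 434, 0, 0, 0, 84, 0]
  ]
}}

```text
time: 39.35
tool_pos: [0.641, 0.1437, 0.2004]
eef_rot: [180.0, -0.0, 86.2]
ft_force: [0.6, -0.2, -3.9]
opening: 0.0486
```

```bash
python3 go.py 641,145,18,86
```

```text
t 39.4 pos [641.  143.7 200.4] rpy [180.   -0.   86.2] F [ 0.6 -0.2 -3.9] op 48.6 q6 15.0
(641.0, 145.0, 18.0, np.float64(86.0)) -> [1.3, -0.1, 182.4] [0.0, -0.0, 0.2] j6 17
```

Emit:
{"api": "play_rows", "payload": {
  "deltas": [
    [1, 0, 50, 0, 0, 0, 0],
    [1, 0, 100, 0, 0, 0, 0],
    [1, 0, 140, 0, 0, 0, 0],
    [1, 0, 165, 0, 0, 0, 0],
    [1, 0, 175, 0, 0, 0, 0],
    [1, 0, 180, 0, 0, 0, 0],
    [1, 0, 182, 0, 0, 0, 0],
    [1, 0, 182.5, 0, 0, 0, 0],
    [1, 0, 182.5, 0, 0, 0, 0.6],
    [1, 0, 182.5, 0, 0, 0, 0.75],
    [1, 0, 182.5, 0, 0, 0, 0.75],
    [1, 0, 182.5, 0, 0, 0, 0.75],
    [1, 0, 175, 0, 0, 0, 0.75],
    [1, 0, 140, 0, 0, 0, 0.75],
    [1, 0, 100, 0, 0, 0, 0.75],
    [1, 0, 50, 0, 0, 0, 0.75],
    [1, 0, 0, 0, 0, 0, 0.75],
    [1, 0, 0, 0, 0, 0, 0.75],
    [1, 0, 0, 0, 0, 0, 0.75]
  ]
}}

```text
time: 41.25
tool_pos: [0.6417, 0.1454, 0.2025]
eef_rot: [179.8, -0.1, 86.2]
ft_force: [-0.6, -0.0, 0.6]
opening: 0.064
```

```bash
python3 - <<'E'
from loc import *
im,c=shot("top","t7.png")
for b in blobs(im): print(b.mean(0).round(),rect(c,b,.01),rect(c,b,.034))
E
python3 go.py 649,-129,200,6.8
```

```text
[431. 248.] [ 466.7 -431.2   86.5   40.2  -88.4] [ 466.8 -423.6   84.9   39.5  -88.4]
[320. 177.] [ 652.1 -130.2   86.5   52.4    6.7] [ 648.9 -128.    85.    51.4    6.7]
t 41.3 pos [640.7 145.2 200.3] rpy [180.    0.   86.2] F [-0.5 -0.7 -0.8] op 64.1 q6 16.0
(649.0, -129.0, 200.0, np.float64(6.8)) -> [-273.1, 26.4, 0.4] [0.0, 0.0, 79.4] j6 72
```

Emit:
{"api": "play_rows", "payload": {
  "deltas": [
    [-273, 26, 0, 0, 0, 79.4, 0.8],
    [-273, 26, 0, 0, 0, 79.4, 0.8],
    [-273, 26, 0, 0, 0, 79.4, 0.8],
    [-273, 26, 0, 0, 0, 79.4, 0.8],
    [-273, 26, 0, 0, 0, 79.4, 0.8],
    [-273, 26, 0, 0, 0, 79.4, 0.8],
    [-273, 26, 0, 0, 0, 79.4, 0.8],
    [-273, 26, 0, 0, 0, 79.4, 0.8],
    [-273, 26, 0, 0, 0, 79.4, 0.8],
    [-273, 26, 0, 0, 0, 79.4, 0.8],
    [-273, 26, 0, 0, 0, 79.4, 0.8],
    [-273, 26, 0, 0, 0, 79.4, 0.8],
    [-273, 26, 0, 0, 0, 79.4, 0.8]
  ]
}}

```text
time: 42.6
tool_pos: [0.6486, -0.1287, 0.1994]
eef_rot: [-180.0, 0.1, 6.9]
ft_force: [-0.2, -0.2, 0.7]
opening: 0.0685
```

```bash
python3 - <<'E'
from loc import *
im,c=shot("wrist","w11.png")
near(im,c,.034,649,-129,"ch",(100,110,120,130,150))
E
python3 go.py 649,-129,6,6.8
```

```text
expected px [282. 188.]
110 [299. 191.] [ 649.3 -135.3   97.4   74.7   -2.8] area 7284.5
120 [282. 182.] [ 654.  -128.3   82.8   48.9    6.9] area 5222.5
130 [282. 173.] [ 653.6 -128.3   82.1   48.6    6.7] area 5053.0
150 [305. 182.] [ 654.8 -147.5   79.7   10.1    7.7] area 1049.0
150 [272. 176.] [ 652.6 -122.8   81.2   37.     6.8] area 3662.0
t 42.6 pos [ 648.7 -128.7  199.7] rpy [-1.8e+02  1.0e-01  6.8e+00] F [ 0.3 -0.4  1.1] op 68.1 q6 71.0
(649.0, -129.0, 6.0, np.float64(6.8)) -> [0.4, 0.3, 193.7] [-0.0, 0.1, 0.0] j6 72
```

Emit:
{"api": "play_rows", "payload": {
  "deltas": [
    [3, 0, 50, 0, 0, 0, 0.8],
    [3, 0, 100, 0, 0, 0, 0.8],
    [3, 0, 150, 0, 0, 0, 0.8],
    [3, 0, 182, 0, 0, 0, 0.8],
    [3, 0, 191, 0, 0, 0, 0.8],
    [3, 0, 194, 0, 0, 0, 0.8],
    [3, 0, 194, 0, 0, 0, 0.5],
    [3, 0, 194, 0, 0, 0, 0],
    [3, 0, 194, 0, 0, 0, 0],
    [3, 0, 194, 0, 0, 0, 0],
    [3, 0, 194, 0, 0, 0, 0],
    [3, 0, 194, 0, 0, 0, 0],
    [3, 0, 194, 0, 0, 0, 0],
    [3, 0, 180, 0, 0, 0, 0],
    [3, 0, 140, 0, 0, 0, 0],
    [3, 0, 100, 0, 0, 0, 0],
    [3, 0, 50, 0, 0, 0, 0],
    [3, 0, 0, 0, 0, 0, 0],
    [3, 0, 0, 0, 0, 0, 0]
  ],
  "newtons": 60
}}

```text
time: 44.55
tool_pos: [0.6556, -0.1293, 0.2101]
eef_rot: [179.7, -0.9, 6.8]
ft_force: [0.2, -0.2, -1.2]
opening: 0.047
```

```bash
python3 go.py 646,223,200,86
```

```text
t 44.5 pos [ 655.6 -129.3  210.1] rpy [179.7  -0.9   6.8] F [ 0.2 -0.2 -1.2] op 47.0 q6 71.0
(646.0, 223.0, 200.0, np.float64(86.0)) -> [32.2, -351.0, 8.6] [0.9, -0.5, -79.2] j6 23
```

Emit:
{"api": "play_rows", "payload": {
  "deltas": [
    [36, -349.5, 0, 0, 0, -79.2, 0],
    [36, -349.5, 0, 0, 0, -79.2, 0],
    [36, -349.5, 0, 0, 0, -79.2, 0],
    [36, -349.5, 0, 0, 0, -79.2, 0],
    [36, -349.5, 0, 0, 0, -79.2, 0],
    [36, -349.5, 0, 0, 0, -79.2, 0],
    [36, -349.5, 0, 0, 0, -79.2, 0],
    [36, -349.5, 0, 0, 0, -79.2, 0],
    [36, -349.5, 0, 0, 0, -79.2, 0],
    [36, -349.5, 0, 0, 0, -79.2, 0],
    [36, -349.5, 0, 0, 0, -79.2, 0],
    [36, -349.5, 0, 0, 0, -79.2, 0],
    [36, -349.5, 0, 0, 0, -79.2, 0],
    [36, -349.5, 0, 0, 0, -79.2, 0],
    [36, -349.5, 0, 0, 0, -79.2, 0]
  ]
}}

```text
time: 46.05
tool_pos: [0.6462, 0.2227, 0.2003]
eef_rot: [-180.0, 0.0, 86.0]
ft_force: [0.2, 0.1, -1.8]
opening: 0.047
```

```bash
python3 go.py 646,223,12,86
python3 - <<'E'
from h import *
shot("wrist","w12.png")
E
```

```text
t 46.0 pos [646.2 222.7 200.3] rpy [-180.    0.   86.] F [ 0.2  0.1 -1.8] op 47.0 q6 22.0
(646.0, 223.0, 12.0, np.float64(86.0)) -> [0.3, -0.2, 188.3] [-0.0, 0.0, -0.0] j6 23
```

View pics/w12.png

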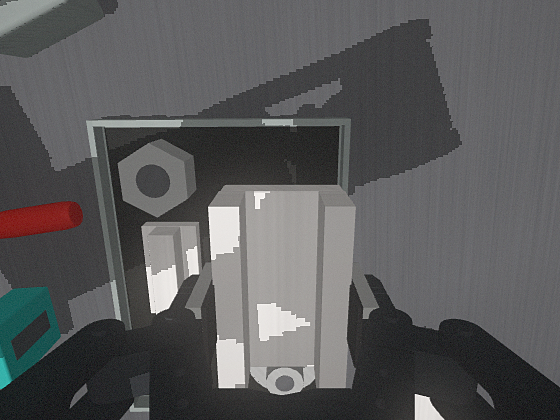

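The hex and slide block lie flat in the tray at (157,177) and (170,265). The spot for the channel is free, so I lower it.

Emit:
{"api": "play_rows", "payload": {
  "deltas": [
    [0, 0, 50, 0, 0, 0, 0],
    [0, 0, 100, 0, 0, 0, 0],
    [0, 0, 145, 0, 0, 0, 0],
    [0, 0, 170, 0, 0, 0, 0],
    [0, 0, 181, 0, 0, 0, 0],
    [0, 0, 186, 0, 0, 0, 0],
    [0, 0, 188, 0, 0, 0, 0],
    [0, 0, 188.5, 0, 0, 0, 0],
    [0, 0, 188.5, 0, 0, 0, 0.6],
    [0, 0, 188.5, 0, 0, 0, 0.7],
    [0, 0, 188.5, 0, 0, 0, 0.7],
    [0, 0, 188.5, 0, 0, 0, 0.7],
    [0, 0, 178, 0, 0, 0, 0.7],
    [0, 0, 140, 0, 0, 0, 0.7],
    [0, 0, 100, 0, 0, 0, 0.7],
    [0, 0, 50, 0, 0, 0, 0.7],
    [0, 0, 0, 0, 0, 0, 0.7],
    [0, 0, 0, 0, 0, 0, 0.7],
    [0, 0, 0, 0, 0, 0, 0.7]
  ]
}}

```text
time: 48.0
tool_pos: [0.6468, 0.223, 0.2028]
eef_rot: [179.8, -0.1, 86.0]
ft_force: [-0.3, 0.4, -0.7]
opening: 0.0598
```

```bash
python3 go.py 460,389,180,86
```

```text
t 48.0 pos [646.8 223.  202.8] rpy [ 1.798e+02 -1.000e-01  8.600e+01] F [-0.3  0.4 -0.7] op 59.8 q6 22.0
(460.0, 389.0, 180.0, np.float64(86.0)) -> [152.6, -197.9, 22.2] [0.2, -0.1, 0.0] j6 44
```

Emit:
{"api": "play_rows", "payload": {
  "deltas": [
    [153, -196, 0, 0, 0, 0, 0],
    [153, -196, 0, 0, 0, 0, 0],
    [153, -196, 0, 0, 0, 0, 0],
    [153, -196, 0, 0, 0, 0, 0],
    [153, -196, 0, 0, 0, 0, 0],
    [153, -196, 0, 0, 0, 0, 0],
    [153, -196, 0, 0, 0, 0, 0],
    [153, -196, 0, 0, 0, 0, 0],
    [153, -196, 0, 0, 0, 0, 0]
  ]
}}

```text
time: 48.9
tool_pos: [0.4622, 0.3879, 0.1996]
eef_rot: [-180.0, 0.1, 85.9]
ft_force: [0.1, -0.3, 0.2]
opening: 0.0
```

```bash
python3 - <<'E'
from loc import *
wi,c=shot("wrist","w13.png");print("exp",proj(c,[.4596,.3886,.11]))
m=(wi.max(2)<45).astype(np.uint8);m[300:]=0
cs,_=cv2.findContours(m,0,1)
for b in cs:
    if cv2.contourArea(b)>800: print(b[:,0].mean(0),rect(c,b[:,0],.11),cv2.minEnclosingCircle(b))
ti,ct=shot("top","t8.png");si,_=shot("side","s8.png")
for b in blobs(ti,120,(160,145,285,250)): print(b.mean(0).round(),rect(ct,b,.03))
a=cv2.resize(ti[145:255,150:290],None,fx=2.8,fy=2.8,interpolation=2);s=cv2.resize(si[150:245,230:335],None,fx=3.25,fy=3.25,interpolation=2)
w=cv2.resize(wi,(392,294));t=cv2.resize(ti,(342,257))
L=np.vstack([a,w[:290]]);Rr=np.vstack([s[:,:341],t[:,:341]])
H=max(L.shape[0],Rr.shape[0]);p=lambda q:np.pad(q,((0,H-q.shape[0]),(0,0),(0,0)))
o=np.hstack([p(L),p(Rr)]);print(o.shape);cv2.imwrite("pics/final.png",o[:600,:800,::-1])
E
python3 go.py 460,389,120,86
```

```text
exp [[277.1271196  215.02057383]]
[265.37238494 223.39748954] [451.9 379.9  42.3  20.9 -50.5] ((268.5, 226.0), 33.98906707763672)
[222. 199.] [585.6 132.3 300.1 219.9  86.3]
(598, 733, 3)
t 49.0 pos [462.1 388.2 200. ] rpy [-180.     0.    85.9] F [-0.4 -0.6 -0.7] op -0.1 q6 43.0
(460.0, 389.0, 120.0, np.float64(86.0)) -> [0.7, -2.2, 80.0] [-0.0, 0.0, -0.1] j6 44
```

View pics/final.png

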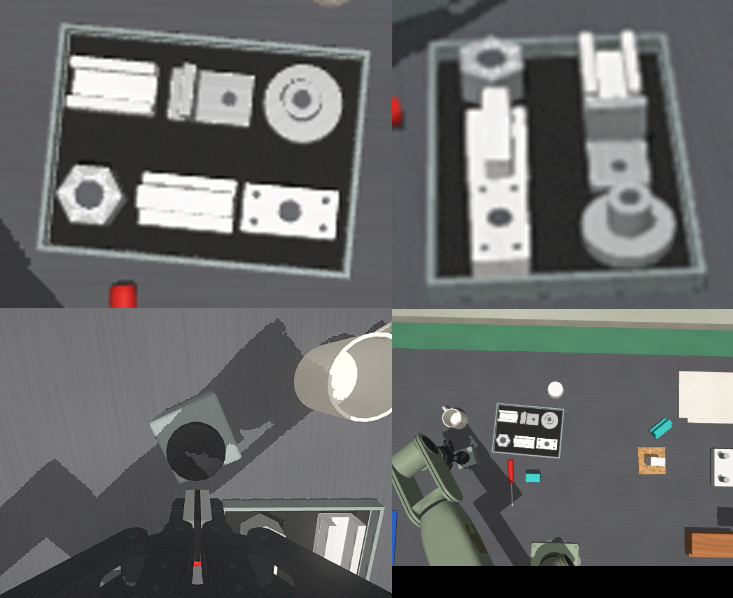

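In the tray views (top pair), all six parts lie flat on the floor with gaps between them, clear of the walls. The thumbnail shows the gauge on the cork. The plunger head in the wrist view is near original px (279,204), about 11 px from where I predicted, so I work out its position again.

```bash
python3 - <<'E'
from loc import *
im=cv2.imread("pics/w13.png",0);c=cam("wrist")
h=cv2.HoughCircles(cv2.medianBlur(im,5),cv2.HOUGH_GRADIENT,1,40,param1=60,param2=20,minRadius=34,maxRadius=50)
for q in h[0][:6]: print(q,ray(c,q[:2],.11)[0].round(4))
print(ray(c,[[279,204.5]],.11))
t=cv2.imread("pics/top0.png",0)[200:280,80:160]
h=cv2.HoughCircles(cv2.resize(t,None,fx=4,fy=4,interpolation=2),cv2.HOUGH_GRADIENT,1,60,param1=80,param2=20,minRadius=38,maxRadius=55)
for q in h[0][:4]: print("top",q,ray(cam("top"),[q[0]/4+80-.4,q[1]/4+200-.4],.11)[0].round(4))
E
python3 go.py 460,394,115,86 460,394,80,86
```

```text
[280.5 204.5  41.6] [0.4622 0.3957 0.11  ]
[465.5  94.5  44.9] [0.5763 0.4555 0.11  ]
[513.5 115.5  45. ] [0.606  0.4413 0.11  ]
[[0.46125552 0.39580302 0.11      ]]
top [137.5 172.5  45.5] [0.4599 0.3907 0.11  ]
t 49.0 pos [462.1 388.2 200. ] rpy [-180.     0.    85.9] F [-0.4 -0.6 -0.7] op -0.1 q6 43.0
(460.0, 394.0, 115.0, np.float64(86.0)) -> [5.7, -2.5, 85.0] [-0.0, 0.0, -0.1] j6 45
(460.0, 394.0, 80.0, np.float64(86.0)) -> [5.7, -2.5, 120.0] [-0.0, 0.0, -0.1] j6 45
```

Emit:
{"api": "play_rows", "payload": {
  "deltas": [
    [5.5, -1.5, 40, 0, 0, 0, 0],
    [5.5, -1.5, 75, 0, 0, 0, 0],
    [5.5, -1.5, 85, 0, 0, 0, 0],
    [5.5, -1.5, 92, 0, 0, 0, 0],
    [5.5, -1.5, 97, 0, 0, 0, 0],
    [5.5, -1.5, 102, 0, 0, 0, 0],
    [5.5, -1.5, 107, 0, 0, 0, 0],
    [5.5, -1.5, 111, 0, 0, 0, 0],
    [5.5, -1.5, 113, 0, 0, 0, 0],
    [5.5, -1.5, 113, 0, 0, 0, 0],
    [5.5, -1.5, 113, 0, 0, 0, 0]
  ]
}}

```text
time: 50.15
tool_pos: [0.4605, 0.3944, 0.0901]
eef_rot: [179.9, -0.0, 86.0]
ft_force: [-3.5, -4.0, 10.5]
opening: -0.0001
```

```bash
python3 go.py
```

```text
t 50.1 pos [460.5 394.4  90.1] rpy [179.9  -0.   86. ] F [-3.5 -4.  10.5] op -0.1 q6 44.0
```

Emit:
{"api": "play_rows", "payload": {
  "deltas": [
    [0, 0, 2, 0, 0, 0, 0],
    [0, 0, 4, 0, 0, 0, 0],
    [0, 0, 5, 0, 0, 0, 0],
    [0, 0, 6, 0, 0, 0, 0],
    [0, 0, 6, 0, 0, 0, 0],
    [0, 0, 6, 0, 0, 0, 0]
  ]
}}

```text
time: 50.75
tool_pos: [0.4606, 0.3945, 0.085]
eef_rot: [179.9, -0.1, 86.0]
ft_force: [-5.2, -5.6, 13.6]
opening: -0.0001
```

Emit:
{"api": "play_rows", "payload": {
  "deltas": [
    [0, 0, 2, 0, 0, 0, 0],
    [0, 0, 4, 0, 0, 0, 0],
    [0, 0, 4, 0, 0, 0, 0],
    [0, 0, 4, 0, 0, 0, 0],
    [0, 0, 4, 0, 0, 0, 0]
  ]
}}

```text
time: 51.25
tool_pos: [0.4607, 0.3946, 0.0848]
eef_rot: [179.8, -0.1, 86.0]
ft_force: [-9.9, -9.8, 33.8]
opening: -0.0002
```

The plunger is hard on its stop: height is steady at 84.8 mm and the force jumped to 34 N. I lift off and retreat.

Emit:
{"api": "play_rows", "payload": {
  "deltas": [
    [0, 0, -5, 0, 0, 0, 0],
    [0, 0, -15, 0, 0, 0, 0],
    [0, 0, -30, 0, 0, 0, 0],
    [0, 0, -50, 0, 0, 0, 0],
    [0, 0, -90, 0, 0, 0, 0],
    [0, 0, -130, 0, 0, 0, 0],
    [0, 0, -150, 0, 0, 0, 0],
    [0, 0, -150, 0, 0, 0, 0],
    [0, 0, -150, 0, 0, 0, 0],
    [0, 0, -150, 0, 0, 0, 0]
  ]
}}

```text
time: 52.25
tool_pos: [0.4598, 0.3943, 0.2262]
eef_rot: [-179.9, 0.1, 86.0]
ft_force: [0.1, -0.4, 0.3]
opening: -0.0004
```

Run:
```python
from loc import *
s=arm.observe();print(s["time"],s["tool_pos"],s["ft_force"])
a=cv2.imread("pics/s8.png").astype(int);im,_=shot("side","s9.png");b=im[:,:,::-1].astype(int)
t0=cv2.imread("pics/t8.png").astype(int);ti,ct=shot("top","t9.png");t1=ti[:,:,::-1].astype(int)
# change inside the tray and on the pad since the check picture
print("tray diff",(np.abs(t1-t0).max(2)[155:240,168:278]>40).sum(),"pad diff",(np.abs(t1-t0).max(2)[220:275,400:450]>40).sum())
# plunger head, side view: dark blob now and at the start
for n in("side0","s9"):
    g=cv2.imread("pics/%s.png"%n).max(2)[105:160,205:255];m=(g<45).astype(np.uint8)
    cs,_=cv2.findContours(m,0,1);print(n,[cv2.boundingRect(q) for q in cs if cv2.contourArea(q)>40])
# bystanders: mug, tin, screwdriver, side view
o=cv2.imread("pics/side0.png").astype(int);d=(np.abs(b-o).max(2)>50)
print({k:int(d[y0:y1,x0:x1].sum()) for k,(x0,y0,x1,y1) in dict(mug=(266,103,298,143),tin=(338,200,370,234),driver=(160,178,234,197),tgauge=(196,186,216,224)).items()})
```

```text
52.25 [0.4597775  0.39428289 0.22615192] [ 0.08554874 -0.41362355  0.32777867]
tray diff 0 pad diff 0
side0 [(16, 11, 17, 12)]
s9 [(16, 10, 17, 13)]
{'mug': 22, 'tin': 0, 'driver': 91, 'tgauge': 5}
```

Run:
```python
from h import *
for n in("top0","t9"):
    a=cv2.imread("pics/%s.png"%n).astype(int);m=((a[:,:,2]-a[:,:,1]>70)&(a[:,:,2]-a[:,:,0]>70)).astype(np.uint8)
    cs,_=cv2.findContours(m,0,1);print(n,[cv2.boundingRect(q) for q in cs if cv2.contourArea(q)>60])
workorder.sign_off()
```

```text
top0 [(189, 247, 11, 38)]
t9 [(492, 394, 68, 9), (505, 368, 55, 9), (189, 247, 11, 37)]
the job is handed in; nothing more can be done
```

The job is done and handed in at about 52 s of the 210 s allowed.

- **Gauge:** it went from the tray to the cork pad first and stands upright there.
- **Parts:** all six (hex, slide block, flange, plate, bracket, channel) went into the tray. The last pictures, taken before the press, show each one flat on the floor with gaps between them and clear of the walls. The channel was knocked about 3 cm aside partway through, so I located it again before picking it.
- **Plunger:** I pressed it only after all six parts were in. It stopped with its head top at 84.8 mm, about 25 mm of travel. Force rose to 34 N there, which confirmed the stop.
- **Last checks:** in the side view the plunger head is back at its starting height, to within a pixel. The tray and pad pictures did not change after the press, and the wrist force is near zero.
- **Bystanders:** the tin shows no change and the screwdriver handle is where it was, to within a pixel. Its surroundings changed by 91 pixels and the mug's by 22. I put both down to the arm's shadow but did not look into them further.

Two measurements disagreed. The tray position differed by 3–6 mm between the top and wrist cameras, and the plunger position by 5 mm. I took values in between, and both were within the margins.

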